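# Pack the specimen transport case

### The arm

A 6-joint arm with a two-finger parallel gripper is mounted at the origin on the work surface. World frame = base frame: x ahead of the robot, y to its left, z up, the work surface at z = 0. Lengths are in m, angles in rad, forces in N, time in s.
With the tool pointing down it reaches from about 0.225 to 0.875 m from the base axis. Payload 3.4 kg.
Tool frame: the origin (TCP) lies at the very end of the fingers, on their centre line; the grasp point (between the pads) lies 19 mm behind it; z points along the fingers, x is the direction in which the jaws open and shut, and the axes are right-handed (so a half turn about z gives the same grasp; the last joint's range is limited). The gripper opens to 85 mm and grips with 20 to 120 N. Pads are 22 mm wide; open, the fingers measure 114 mm over their backs; the gripper's body (76 mm by 85 mm) begins 54 mm behind the grasp point. The pads swing forward as they close: fully open they stand 13 mm farther back than shut.
Start: joints at [-1.31, 0.276, 1.505, -0, 1.361, -0.121], TCP at [0.214, -0.534, 0.231] pointing down, gripper open.
Joint ranges: [-2.89, 2.89], [-0.75, 2.08], [0.22, 2.7], [-1.18, 4.32], [0.11, 2.71], [-2.7, 2.7]. Speed limits (rad/s): [2.57, 2.57, 3.14, 3.14, 3.14, 3.14].

### API

Orientations are given as a unit quaternion [w, x, y, z].
In Python, from rig import manip gives the robot as it stands.
- The arm moves only by the tool carry_out, never from a script. Its argument "series" is a list of rows, each a list of 2 entries, a list of its own where there are three numbers: the shift along the tool's x, y, z in mm, then the turn about the tool's z in degrees. A call has 1 to 10 rows; each row shifts and turns the pose as measured when the row begins, along the tool's axes as they then stand; what a row does not reach is not made up. A row lasts 1/12 s, in which the tool goes at most 41.7 mm and 7.16 degrees, less where a joint would pass 70% of its speed; a pose out of reach is approached as far as the arm can. A call is refused whole if a number of a shift passes 41.7 or a number of a turn 7.16, either way. A call with a gripper value outside its range is refused whole. "fingers" is the finger opening in mm, from 0 to 85.4, set as the call begins (left out, the last holds). The fingers move at their own pace and stop on an object; "squeeze" is the grip in N (left out, the last holds). Time passes only in rows, so rows that do not move let the fingers close. It gives the time, the measured TCP pose, the force and the opening at its end, in the units of the state.
- manip.get_state(): the state, without advancing time (a new reading comes with each control period).
- manip.get_image(name): name is "scene" or "side" or "wrist"; returns a dict with "frame" (420x560x3 uint8, blue, green, red), "K" (3x3 intrinsics, pixels), "rvec" (rotation vector, rad) and "tvec" (3), from world to camera coordinates, as OpenCV has them; the wrist camera has in their place "mount" (4x4, takes a point from camera to tool coordinates, whose origin is the TCP and whose axes are the tool frame's). Camera axes: x right, y down, z forward; pixel columns grow to the right and rows downward; lengths in m; the calibration is good to about 2 mm. A picture is of the moment at which its call begins: read the wrist's pose just before it. There is no depth.
- manip.sign_off(): hands the job in, once; it reports no verdict.
The state is a dict: "clock": time; "qpos": joint angles; "qd": joint speeds; "effort": joint torques, N m; "position": TCP position; "ee_rot": TCP orientation; "contact_force": force on the tool from outside, world axes, zero at the start; "moment": the same for the moment, N m; "width": finger opening in m.
Only numpy, scipy, OpenCV 4.12 (cv2) and the standard library are available. Lean on these libraries where they do the work, as an engineer would, in place of code of your own. Each camera call takes 0.05 s, during which the arm holds its last target. There are 200 camera calls.

### The job

Pack the transport case: stand the red-, yellow- and blue-capped specimen jars upright in the cups of their own colours, keeping them upright all the way, and leave the white-capped jar where it is. Once all three jars sit in their cups, close the lid fully.

Things in the scene. Friction and masses are not known exactly. Their poses are not given: they have to be found in the camera images.
- case: grey open-topped transport case, fixed to the bench: 170 mm along its x, 290 mm along its y, 80 mm high, walls and floor 5 mm. Origin at the centre of its underside on the bench, z up, x towards the hinged side (away from the robot). Hinge line of the lid: along case y at case x = +85 mm, z = 80 mm. Seated jars stay below the rim.
- lid (a joint): hinge of the lid, rad: 0 is shut on the rim, growing as it swings up and away from the robot (1.57 upright, stop at 1.9). Stiff: it stays at any angle; 2 to 4 N near the free edge moves it, pushed on its outer side (the far side while it stands open). Clear panel in a grey frame, 170 mm from hinge to free edge, 290 mm wide, 6 mm thick, underside on the hinge line.
- lid_tab (a point): middle of the orange finger tab on the free edge of the lid: tab 60 mm wide, 8 mm thick, standing out 25 mm beyond the free edge; the point is 183 mm from the hinge line, halfway along the lid. It can be pinched, hooked or pushed.
- jar_red: small upright specimen jar with a red screw cap, pale body with a paper band: 60 mm tall, cap 40 mm across (top 18 mm), body 37 mm across below; about 60 g; stands loose on the bench. Origin at the centre of its underside, z up along the jar.
- jar_yellow: small upright specimen jar with a yellow screw cap, pale body with a paper band: 60 mm tall, cap 40 mm across (top 18 mm), body 37 mm across below; about 60 g; stands loose on the bench. Origin at the centre of its underside, z up along the jar.
- jar_blue: small upright specimen jar with a blue screw cap, pale body with a paper band: 60 mm tall, cap 40 mm across (top 18 mm), body 37 mm across below; about 60 g; stands loose on the bench. Origin at the centre of its underside, z up along the jar.
- cup_red: shallow round red cup fixed to the floor of the case: outside 68 mm across, 12 mm high, wall 3 mm, so 62 mm across inside; its inner floor is 3 mm above the origin. Origin at the centre of its underside, z up. The three cups stand in a row along case y about 85 mm apart, in any order of colours.
- cup_yellow: shallow round yellow cup fixed to the floor of the case: outside 68 mm across, 12 mm high, wall 3 mm, so 62 mm across inside; its inner floor is 3 mm above the origin. Origin at the centre of its underside, z up. The three cups stand in a row along case y about 85 mm apart, in any order of colours.
- cup_blue: shallow round blue cup fixed to the floor of the case: outside 68 mm across, 12 mm high, wall 3 mm, so 62 mm across inside; its inner floor is 3 mm above the origin. Origin at the centre of its underside, z up. The three cups stand in a row along case y about 85 mm apart, in any order of colours.
- jar_white: small upright specimen jar with a white screw cap, pale body with a paper band: 60 mm tall, cap 40 mm across (top 18 mm), body 37 mm across below; about 60 g; stands loose on the bench. Origin at the centre of its underside, z up along the jar. It does not belong in the case.
There are look-alikes about, which are no part of the job. Leave any brown, pink or turquoise look-alike of the jar_yellow alone.

How it is judged:
By the outcome, as a careful person would: the job done as asked, in the order asked, and still so for the second after the job is handed in, with the robot touching nothing.
It also fails if it takes over 106 s, if anything falls off the work surface, if the arm or the gripper's body presses on something with over 40 N, if the wrist force passes 120 N, or if a joint passes its speed limit or range.

## Working session

There is one attempt and no reset: what is moved stays moved. The work goes in short steps, Python scripts to look and compute and a tool call to move; the robot and the scene stay as the last step left them, time stands still between calls to the robot, and variables do not carry over. Pictures are saved under pics/ and viewed, about 12 in all and at most 16, crops included, and the job is handed in when it is done.

Besides the shell and the picture viewer there is one more tool, called after "Request:" by a JSON object that holds its "name" and its "arguments". carry_out: Moves the arm, as the interface text tells. Its arguments: {"type":"object","properties":{"series":{"type":"array","items":{"type":"array"}},"fingers":{"type":"number"},"squeeze":{"type":"number"}},"required":["series"]}

```bash
mkdir -p pics; cat > h.py <<'E'
import numpy as np, cv2
from rig import manip
def cam(name):
    s=manip.get_state(); im=manip.get_image(name)
    K=np.array(im["K"])
    if name=="wrist":
        w,x,y,z=s["ee_rot"]
        from scipy.spatial.transform import Rotation as R
        T=np.eye(4);T[:3,:3]=R.from_quat([x,y,z,w]).as_matrix();T[:3,3]=s["position"]
        M=T@np.array(im["mount"]); Rw=M[:3,:3]; C=M[:3,3]
    else:
        Rm=cv2.Rodrigues(np.array(im["rvec"],float))[0]; Rw=Rm.T; C=-Rm.T@np.array(im["tvec"],float).ravel()
    return np.array(im["frame"]),K,Rw,C
def ray(K,Rw,C,u,v,z):
    d=Rw@np.linalg.solve(K,np.array([u,v,1.])); return C+d*(z-C[2])/d[2]
def proj(K,Rw,C,P):
    p=K@(Rw.T@(np.asarray(P,float)-C)); return p[:2]/p[2]
E
python3 - <<'E'
from h import *
s=manip.get_state(); print({k:np.round(v,3) for k,v in s.items()})
for n in("scene","side","wrist"):
    f,K,Rw,C=cam(n); cv2.imwrite(f"pics/{n}0.png",f); print(n,C.round(3),Rw[:,2].round(2))
E
```

```text
{'clock': np.float64(0.0), 'qpos': array([-1.31 ,  0.277,  1.506, -0.   ,  1.361, -0.121]), 'qd': array([-0.001, -0.   , -0.001,  0.002,  0.001, -0.001]), 'effort': array([-0.0000e+00, -4.1677e+01, -2.4580e+01, -0.0000e+00,  1.1000e-02,
        0.0000e+00]), 'position': array([ 0.214, -0.533,  0.23 ]), 'ee_rot': array([-0.001,  0.828, -0.56 , -0.001]), 'contact_force': array([-0.413,  0.1  ,  0.567]), 'moment': array([ 0.037, -0.008,  0.018]), 'width': np.float64(0.085)}
scene [ 0.637 -0.643  0.738] [-0.11  0.71 -0.69]
side [0.027 0.514 0.647] [ 0.55 -0.56 -0.62]
wrist [ 0.291 -0.505  0.373] [-0.29 -0.12 -0.95]
```

View pics/scene0.png

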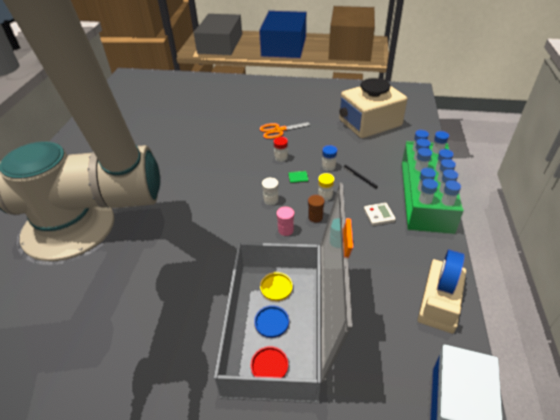

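View pics/side0.png

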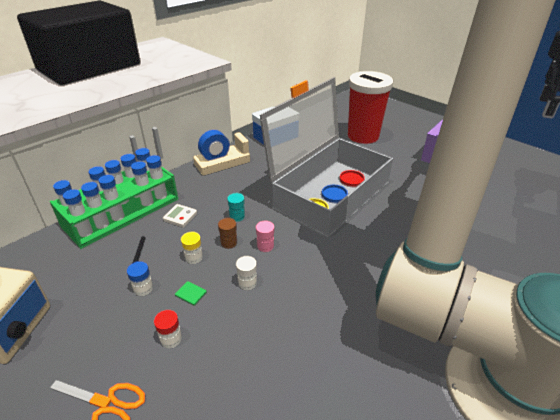

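The scene view shows the jars at red (281,143), blue (329,153), yellow (326,181) and white (270,186), with pink, brown and turquoise decoys nearby. The cups are at yellow (277,286), blue (272,321) and red (270,365), and the lid stands roughly upright. The side view shows the jars at red (167,322), blue (139,272) and yellow (191,242).

```bash
cat > loc.py <<'E'
from h import *
def mask(f,c):
    h=cv2.cvtColor(f,cv2.COLOR_BGR2HSV); H,S,V=cv2.split(h)
    m={'red':((H<6)|(H>174)),'yellow':(H>22)&(H<34),'blue':(H>105)&(H<125),'orange':(H>7)&(H<18)}[c]&(S>150)&(V>90)
    return m.astype(np.uint8)
def blobs(f,c,amin=30):
    n,l,st,ce=cv2.connectedComponentsWithStats(mask(f,c)); 
    return [(ce[i],st[i],l==i) for i in range(1,n) if st[i,4]>=amin]
E
python3 - <<'E'
from loc import *
seed={'scene':{'red':(281,143),'blue':(329,153),'yellow':(326,181)},'side':{'red':(167,322),'blue':(139,272),'yellow':(191,242)}}
cup={'scene':{'red':(270,365),'blue':(272,321),'yellow':(277,286)},'side':{'red':(352,178),'blue':(334,193)}}
for n in seed:
    f,K,Rw,C=cam(n)
    for c,p in seed[n].items():
        b=min(blobs(f,c),key=lambda b:np.hypot(*(b[0]-p)))
        # cap visible centre ~ z 0.051
        print(n,'jar',c,b[0].round(1),b[1],ray(K,Rw,C,*b[0],0.053).round(4))
    for c,p in cup[n].items():
        bs=[b for b in blobs(f,c,15) if np.hypot(*(b[0]-p))<25]
        ys,xs=np.nonzero(sum(b[2] for b in bs)); h=cv2.convexHull(np.c_[xs,ys].astype(np.float32))[:,0]
        P=np.array([ray(K,Rw,C,u,v,0.017)[:2] for u,v in h]).astype(np.float32)
        print(n,'cup',c,cv2.minEnclosingCircle(P), P.min(0),P.max(0))
    for b in blobs(f,'orange',40): print(n,'orange',b[0].round(1),b[1])
    if n=='scene':
        for nm,p in {'nl':(241,247),'fl':(219,389),'fr':(322,392),'nr':(320,246)}.items(): print(nm,ray(K,Rw,C,*p,0.08).round(3))
        g=f[230:410,200:370]; cv2.imwrite('pics/case_s.png',cv2.resize(g,None,fx=3.3,fy=3.3))
E
```

```text
scene jar red [280.4 142.3] [274 136  14  13 139] [0.4724 0.3388 0.053 ]
scene jar blue [329.1 150.4] [323 146  14  11 119] [0.6102 0.3153 0.053 ]
scene jar yellow [325.7 179.8] [318 173  16  15 189] [0.61  0.189 0.053]
scene cup red ((0.5450908541679382, -0.2928750514984131), 0.03354334458708763) [ 0.51234245 -0.31744128] [ 0.5777443  -0.25958967]
scene cup blue ((0.53465336561203, -0.20614348351955414), 0.03340912237763405) [ 0.50239307 -0.23910381] [ 0.56684476 -0.17346443]
scene cup yellow ((0.5305313467979431, -0.12233634293079376), 0.0359639935195446) [ 0.49740437 -0.15764396] [ 0.5643496 -0.0875162]
scene orange [272.3 130.4] [260 123  26  16 270]
scene orange [315.9 200.5] [309 195  15  11 133]
scene orange [347.1 238.2] [343 218  10  39 264]
nl [ 0.453 -0.081  0.08 ]
fl [ 0.482 -0.374  0.08 ]
fr [ 0.642 -0.358  0.08 ]
nr [ 0.614 -0.058  0.08 ]
side jar red [165.9 321.5] [154 310  24  24 462] [0.4718 0.3405 0.053 ]
side jar blue [137.6 271. ] [127 261  22  21 340] [0.6109 0.3138 0.053 ]
side jar yellow [190.5 240.4] [181 232  20  18 285] [0.6095 0.1905 0.053 ]
side cup red ((0.5425283312797546, -0.2823788523674011), 0.03800662234425545) [ 0.5099126  -0.31969577] [ 0.57557315 -0.24632081]
side cup blue ((0.5292380452156067, -0.19611218571662903), 0.03706277906894684) [ 0.5019352  -0.23166546] [ 0.56507933 -0.16043633]
side orange [299.2  88.6] [291  81  17  17 182]
side orange [226.7 223.8] [219 218  17  12 160]
side orange [118.6 402.2] [ 89 383  56  37 288]
side orange [125.7 393.7] [112 386  29  18 123]
side orange [109.  413.7] [ 95 410  31  10  91]
```

View pics/case_s.png

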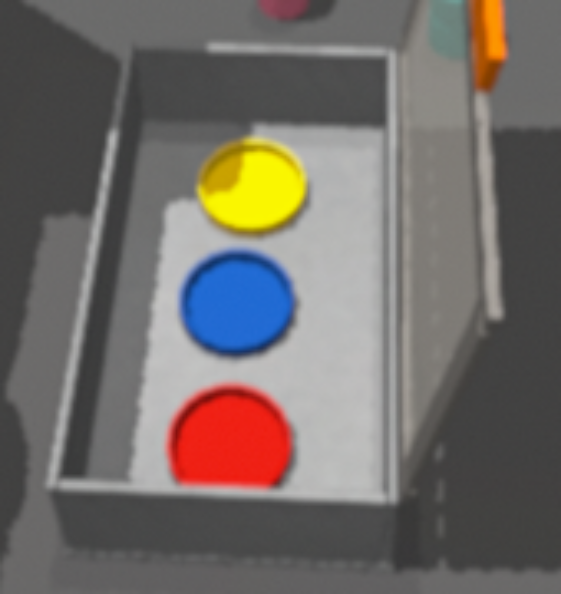

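```bash
python3 - <<'E'
from loc import *
f,K,Rw,C=cam('scene'); g=cam('side')
for n,p in {'white':(270,186),'brown':(316,202),'pink':(286,214)}.items(): print(n,ray(K,Rw,C,*p,0.053).round(3))
print('turq side',ray(*g[1:],236,200,0.053).round(3))
for n,p in {'nl':(241,245),'fl':(216,378),'fr':(320,380.5),'nr':(318,246)}.items(): print(n,ray(K,Rw,C,*p,0.08).round(3))
def d(K,Rw,u,v): return Rw@np.linalg.solve(K,np.array([u,v,1.]))
d1=d(K,Rw,347.1,238.2); d2=d(g[1],g[2],299.2,88.6)
t=np.linalg.lstsq(np.c_[d1,-d2],g[3]-C,rcond=None)[0]
print('tab',(C+d1*t[0]).round(4),(g[3]+d2*t[1]).round(4))
E
```

```text
white [0.475 0.149 0.053]
brown [0.593 0.104 0.053]
pink [0.528 0.055 0.053]
turq side [0.648 0.032 0.053]
nl [ 0.452 -0.075  0.08 ]
fl [ 0.473 -0.357  0.08 ]
fr [ 0.637 -0.34   0.08 ]
nr [ 0.61  -0.059  0.08 ]
tab [ 0.6604 -0.1952  0.2575] [ 0.6613 -0.1947  0.2581]
```

```bash
cat > plan.py <<'E'
import sys
from h import *
# plan.py x y z yawdeg : tool rows needed from the present pose
def yaw(s):
    w,x,y,z=s["ee_rot"]; return np.degrees(np.arctan2(2*(x*y+w*z),1-2*(y*y+z*z)))
def go(x,y,z,yt=None,step=40):
    s=manip.get_state(); p=np.array(s["position"]); a=yaw(s); print('at',p.round(4),'yaw',a.round(2),'t',round(float(s["clock"]),2),'F',np.round(s["contact_force"],1),'w',round(float(s["width"]),4))
    d=np.array([x,y,z])-p; yt=a if yt is None else yt; D=(yt-a+180)%360-180
    n=max(int(np.ceil(np.abs(d).max()*1e3/step*1.05)),int(np.ceil(abs(D)/7.1)),1)
    for i in range(n):
        t=np.radians(a+D*i/n); X=np.array([np.cos(t),np.sin(t),0]);Y=np.array([np.sin(t),-np.cos(t),0]);q=d/n*1e3
        print([[round(q@X,1),round(q@Y,1),round(-q[2],1)],round(-D/n,2)],end=',')
    print()
if __name__=='__main__': go(*map(float,sys.argv[1:]))
E
python3 plan.py 0.472 0.3395 0.15 5
```

```text
at [ 0.2142 -0.5335  0.2311] yaw -68.12 t 0.35 F [ 0.7 -0.  -0.5] w 0.0852
[[np.float64(-31.0), np.float64(-24.5), np.float64(3.5)], np.float64(-3.18)],[[np.float64(-29.6), np.float64(-26.2), np.float64(3.5)], np.float64(-3.18)],[[np.float64(-28.1), np.float64(-27.8), np.float64(3.5)], np.float64(-3.18)],[[np.float64(-26.6), np.float64(-29.4), np.float64(3.5)], np.float64(-3.18)],[[np.float64(-24.9), np.float64(-30.8), np.float64(3.5)], np.float64(-3.18)],[[np.float64(-23.1), np.float64(-32.1), np.float64(3.5)], np.float64(-3.18)],[[np.float64(-21.3), np.float64(-33.3), np.float64(3.5)], np.float64(-3.18)],[[np.float64(-19.4), np.float64(-34.5), np.float64(3.5)], np.float64(-3.18)],[[np.float64(-17.5), np.float64(-35.5), np.float64(3.5)], np.float64(-3.18)],[[np.float64(-15.5), np.float64(-36.4), np.float64(3.5)], np.float64(-3.18)],[[np.float64(-13.5), np.float64(-37.2), np.float64(3.5)], np.float64(-3.18)],[[np.float64(-11.4), np.float64(-37.9), np.float64(3.5)], np.float64(-3.18)],[[np.float64(-9.3), np.float64(-38.5), np.float64(3.5)], np.float64(-3.18)],[[np.float64(-7.1), np.float64(-38.9), np.float64(3.5)], np.float64(-3.18)],[[np.float64(-4.9), np.float64(-39.3), np.float64(3.5)], np.float64(-3.18)],[[np.float64(-2.7), np.float64(-39.5), np.float64(3.5)], np.float64(-3.18)],[[np.float64(-0.6), np.float64(-39.6), np.float64(3.5)], np.float64(-3.18)],[[np.float64(1.6), np.float64(-39.5), np.float64(3.5)], np.float64(-3.18)],[[np.float64(3.8), np.float64(-39.4), np.float64(3.5)], np.float64(-3.18)],[[np.float64(6.0), np.float64(-39.1), np.float64(3.5)], np.float64(-3.18)],[[np.float64(8.2), np.float64(-38.7), np.float64(3.5)], np.float64(-3.18)],[[np.float64(10.3), np.float64(-38.2), np.float64(3.5)], np.float64(-3.18)],[[np.float64(12.4), np.float64(-37.6), np.float64(3.5)], np.float64(-3.18)],
```

Request:
{"name": "carry_out", "arguments": {"series": [[[-31, -24, 3], -3.2], [[-30, -26, 3], -3.2], [[-28, -28, 3], -3.2], [[-27, -29, 3], -3.2], [[-25, -31, 3], -3.2], [[-23, -32, 3], -3.2], [[-21, -33, 3], -3.2], [[-19, -34, 3], -3.2], [[-17, -35, 3], -3.2], [[-15, -36, 3], -3.2]]}}

```text
clock: 1.18
position: [0.3234, -0.1504, 0.197]
ee_rot: [0.003, 0.952, -0.305, 0.003]
contact_force: [0.9, -0.2, 0.5]
width: 0.0858
```

Request:
{"name": "carry_out", "arguments": {"series": [[[-13, -37, 3], -3.2], [[-11, -38, 3], -3.2], [[-9, -38, 3], -3.2], [[-7, -39, 3], -3.2], [[-5, -39, 3], -3.2], [[-3, -39, 3], -3.2], [[-1, -39, 3], -3.2], [[2, -39, 3], -3.2], [[4, -39, 3], -3.2], [[6, -39, 3], -3.2]], "fingers": 62}}

```text
clock: 2.02
position: [0.4259, 0.2492, 0.1663]
ee_rot: [0.005, 1.0, -0.015, 0.009]
contact_force: [-0.5, -1.0, 1.2]
width: 0.0618
```

```bash
sed -i 's/round(q@X,1),round(q@Y,1),round(-q\[2\],1)\],round(-D\/n,2)/*map(float,np.round([q@X,q@Y,-q[2]],0))],float(round(-D\/n,1))/' plan.py; python3 plan.py 0.472 0.3395 0.12 5
```

```text
at [0.4259 0.2492 0.1663] yaw -1.77 t 2.02 F [-0.5 -1.   1.2] w 0.0618
[[14.0, -31.0, 15.0], -2.3],[[16.0, -30.0, 15.0], -2.3],[[17.0, -29.0, 15.0], -2.3],
```

Request:
{"name": "carry_out", "arguments": {"series": [[[14, -31, 15], -2.3], [[16, -30, 15], -2.3], [[17, -29, 15], -2.3], [[0, 0, 0], 0]]}}

```text
clock: 2.35
position: [0.476, 0.3535, 0.1198]
ee_rot: [0.003, 0.999, 0.053, 0.012]
contact_force: [0.6, 0.1, -0.3]
width: 0.0623
```

```bash
python3 - <<'E'
from loc import *
f,K,Rw,C=cam('wrist'); cv2.imwrite('pics/w1.png',f)
for b in blobs(f,'red',100): print(b[0].round(1),b[1],ray(K,Rw,C,*b[0],0.055).round(4))
E
python3 plan.py 0.472 0.3395 0.031 5
```

```text
[270.  242.1] [ 242  213   57   58 2575] [0.475  0.3382 0.055 ]
at [0.4746 0.3512 0.1207] yaw 5.99 t 2.4 F [-0.3 -0.1  0.1] w 0.062
[[-1.0, 4.0, 30.0], 0.3],[[-1.0, 4.0, 30.0], 0.3],[[-1.0, 4.0, 30.0], 0.3],
```

View pics/w1.png

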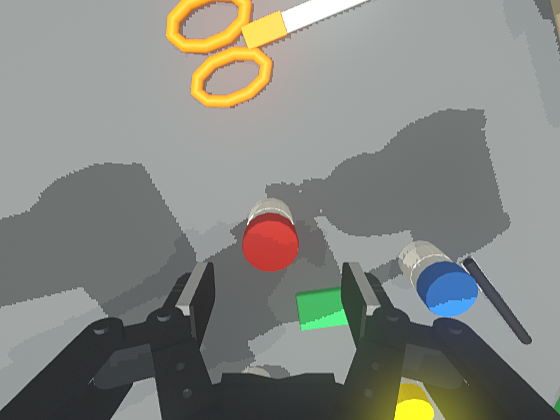

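The wrist view shows the red cap between the open fingers at (270,242), with nothing in the jaws' way. That agrees with the scene estimate to about 2 mm.

Request:
{"name": "carry_out", "arguments": {"series": [[[-1, 6, 15], 0.3], [[0, 6, 15], 0.3], [[0, 0, 20], 0.3], [[0, 0, 0], 0]]}}

```text
clock: 2.73
position: [0.4754, 0.3374, 0.0708]
ee_rot: [0.005, 0.999, 0.044, 0.011]
contact_force: [-0.7, -0.4, -0.6]
width: 0.0622
```

```bash
python3 -c "
from h import *
print(np.round(manip.get_state()['ee_rot'],4))"; python3 plan.py 0.473 0.339 0.031 5
```

```text
[0.0045 0.9989 0.0443 0.0114]
at [0.4754 0.3374 0.0708] yaw 5.09 t 2.73 F [-0.7 -0.4 -0.6] w 0.0622
[[-1.0, -1.0, 20.0], 0.0],[[-1.0, -1.0, 20.0], 0.0],
```

Request:
{"name": "carry_out", "arguments": {"series": [[[-1, -1, 20], 0], [[-1, 0, 18], 0], [[0, 0, 2], 0], [[0, 0, 0], 0]]}}

```text
clock: 3.07
position: [0.475, 0.3355, 0.0345]
ee_rot: [0.004, 0.999, 0.043, 0.013]
contact_force: [-0.2, -0.1, -0.3]
width: 0.0618
```

Request:
{"name": "carry_out", "arguments": {"series": [[[0, 0, 0], 0], [[0, 0, 0], 0], [[0, 0, 0], 0], [[0, 0, 0], 0], [[0, 0, 0], 0], [[0, 0, 0], 0]], "fingers": 30, "squeeze": 30}}

```text
clock: 3.57
position: [0.4776, 0.3362, 0.0408]
ee_rot: [0.002, 0.999, 0.042, 0.017]
contact_force: [-0.2, 0.0, -0.0]
width: 0.0392
```

```bash
python3 plan.py 0.473 0.339 0.031 5
```

```text
at [0.4776 0.3362 0.0408] yaw 4.86 t 3.57 F [-0.2  0.  -0. ] w 0.0392
[[-4.0, -3.0, 10.0], -0.1],
```

Request:
{"name": "carry_out", "arguments": {"series": [[[-2, 0, 0], 0], [[0, 0, 0], 0], [[0, 0, 0], 0], [[0, 0, 0], 0]], "fingers": 60}}

```text
clock: 3.9
position: [0.4758, 0.3364, 0.0415]
ee_rot: [0.002, 0.999, 0.042, 0.018]
contact_force: [0.5, -0.2, -0.5]
width: 0.06
```

```bash
python3 - <<'E'
from h import *
for i in range(4):
    f,*_=cam('wrist'); s=manip.get_state(); print(np.round(s['position'],4),np.round(s['ee_rot'],4),np.round(s['qd'],3),s['clock'])
cv2.imwrite('pics/w2.png',f)
E
```

```text
[0.4758 0.3364 0.0415] [0.0021 0.9989 0.0425 0.0175] [ 0.001  0.001 -0.    -0.002  0.001  0.004] 3.95
[0.4759 0.3364 0.0415] [0.0021 0.9989 0.0425 0.0176] [-0.     0.002  0.001 -0.002 -0.001 -0.   ] 4.0
[0.4759 0.3364 0.0414] [0.0021 0.9989 0.0425 0.0175] [-0.001 -0.     0.002  0.001  0.    -0.   ] 4.05
[0.4759 0.3363 0.0414] [0.0022 0.9989 0.0424 0.0175] [-0.001  0.    -0.     0.    -0.    -0.001] 4.1
```

View pics/w2.png

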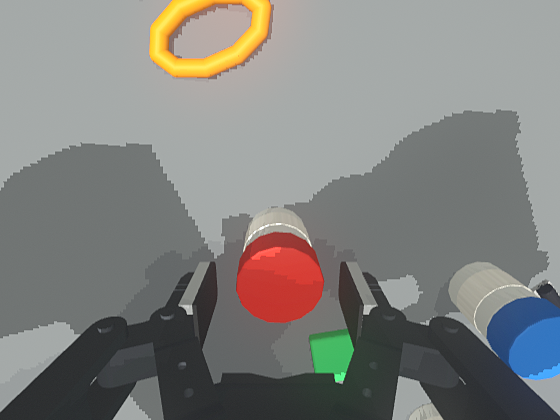

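The red jar still stands upright between the pads, with its cap at (280,277), but the TCP sits too high at 41 mm. I'll lower it gently and grip again.

Request:
{"name": "carry_out", "arguments": {"series": [[[0, 0, 4], 0], [[0, 0, 4], 0], [[0, 0, 4], 0], [[0, 0, 4], 0], [[0, 0, 0], 0], [[0, 0, 0], 0]]}}

```text
clock: 4.6
position: [0.4762, 0.3361, 0.023]
ee_rot: [0.002, 0.999, 0.042, 0.017]
contact_force: [0.4, -0.0, 0.1]
width: 0.0602
```

```bash
python3 - <<'E'
from loc import *
s=manip.get_state(); print(np.round(s['position'],4),np.round(s['ee_rot'],4))
f,K,Rw,C=cam('wrist')
b=max(blobs(f,'red',100),key=lambda b:b[1][4]); x,y,w,h,a=b[1]
print(b[1],ray(K,Rw,C,x+w/2,y+h-1-w/2,0.06).round(4))
f,K,Rw,C=cam('side')
for b in blobs(f,'red',60): print(b[0].round(1),b[1],ray(K,Rw,C,*b[0],0.053).round(4))
E
```

```text
[0.4762 0.3361 0.023 ] [0.0024 0.999  0.0424 0.017 ]
[ 231  249  100  103 8099] [0.4769 0.3431 0.06  ]
[365.6 115.8] [ 348   88   42   55 1665] [ 0.6929 -0.5547  0.053 ]
[351.2 177.5] [340 170  24  16 304] [ 0.5119 -0.237   0.053 ]
[160.8 324. ] [153 312  19  22 256] [0.4736 0.3494 0.053 ]
```

Request:
{"name": "carry_out", "arguments": {"series": [[[0, -3, 0], 0], [[0, 0, 0], 0], [[0, 0, 0], 0], [[0, 0, 0], 0], [[0, 0, 0], 0], [[0, 0, 0], 0]], "fingers": 30, "squeeze": 30}}

```text
clock: 5.2
position: [0.4762, 0.3398, 0.0237]
ee_rot: [0.002, 0.999, 0.042, 0.017]
contact_force: [0.1, -0.6, -1.7]
width: 0.0391
```

Request:
{"name": "carry_out", "arguments": {"series": [[[0, 0, -5], 0], [[0, 0, -15], 0], [[0, 0, -25], 0], [[0, 0, -30], 0], [[0, 0, -30], 0], [[0, 0, -20], 0], [[0, 0, -8], 0], [[0, 0, 0], 0]]}}

```text
clock: 5.87
position: [0.4697, 0.3389, 0.1622]
ee_rot: [0.003, 0.999, 0.042, 0.015]
contact_force: [-0.2, -0.0, -1.2]
width: 0.0392
```

```bash
python3 - <<'E'
from loc import *
s=manip.get_state(); print(np.round(s['position'],4),np.round(s['ee_rot'],4))
f,K,Rw,C=cam('side'); cv2.imwrite('pics/s3.png',f[200:400,60:330])
E
python3 plan.py 0.544 -0.291 0.17 5 30
```

```text
[0.4697 0.3389 0.1622] [0.0035 0.999  0.0423 0.0149]
at [0.4694 0.3387 0.1612] yaw 4.86 t 5.92 F [ 0.   0.4 -0.4] w 0.0394
[[1.0, 28.0, -0.0], -0.0],[[1.0, 28.0, -0.0], -0.0],[[1.0, 28.0, -0.0], -0.0],[[1.0, 28.0, -0.0], -0.0],[[1.0, 28.0, -0.0], -0.0],[[1.0, 28.0, -0.0], -0.0],[[1.0, 28.0, -0.0], -0.0],[[1.0, 28.0, -0.0], -0.0],[[1.0, 28.0, -0.0], -0.0],[[1.0, 28.0, -0.0], -0.0],[[1.0, 28.0, -0.0], -0.0],[[1.0, 28.0, -0.0], -0.0],[[1.0, 28.0, -0.0], -0.0],[[1.0, 28.0, -0.0], -0.0],[[1.0, 28.0, -0.0], -0.0],[[1.0, 28.0, -0.0], -0.0],[[1.0, 28.0, -0.0], -0.0],[[1.0, 28.0, -0.0], -0.0],[[1.0, 28.0, -0.0], -0.0],[[1.0, 28.0, -0.0], -0.0],[[1.0, 28.0, -0.0], -0.0],[[1.0, 28.0, -0.0], -0.0],[[1.0, 28.0, -0.0], -0.0],
```

View pics/s3.png

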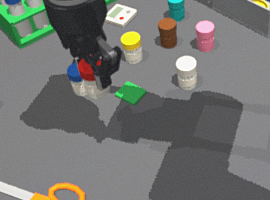

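The jar is lifted, held at 39 mm, and upright. I'll carry it over to the case now.

Request:
{"name": "carry_out", "arguments": {"series": [[[1, 12, 0], 0], [[1, 24, 0], 0], [[1, 34, 0], 0], [[1, 34, 0], 0], [[1, 34, 0], 0], [[1, 34, 0], 0], [[1, 34, 0], 0], [[1, 34, 0], 0], [[1, 34, 0], 0], [[1, 34, 0], 0]]}}

```text
clock: 6.75
position: [0.4953, 0.018, 0.1467]
ee_rot: [0.006, 0.999, 0.049, -0.001]
contact_force: [-0.1, -0.5, -0.6]
width: 0.0393
```

Request:
{"name": "carry_out", "arguments": {"series": [[[1, 34, 0], 0], [[1, 34, 0], 0], [[1, 34, 0], 0], [[1, 34, 0], 0], [[1, 34, 0], 0], [[1, 34, 0], 0], [[1, 34, 0], 0], [[1, 20, 0], 0], [[0, 10, 0], 0], [[0, 0, 0], 0]]}}

```text
clock: 7.58
position: [0.5109, -0.2722, 0.1289]
ee_rot: [0.001, 0.999, 0.043, -0.019]
contact_force: [0.4, 1.3, -1.2]
width: 0.0395
```

```bash
python3 plan.py 0.544 -0.291 0.16 5 10;python3 -c "
from h import *
print(np.round(manip.get_state()['ee_rot'],4))"
```

```text
at [ 0.5109 -0.2722  0.1289] yaw 4.97 t 7.58 F [ 0.4  1.3 -1.2] w 0.0395
[[8.0, 5.0, -8.0], -0.0],[[8.0, 5.0, -8.0], -0.0],[[8.0, 5.0, -8.0], -0.0],[[8.0, 5.0, -8.0], -0.0],
[ 0.0012  0.9989  0.0434 -0.0193]
```

Request:
{"name": "carry_out", "arguments": {"series": [[[8, 4, 0], 0], [[8, 5, 0], 0], [[8, 5, 0], 0], [[8, 4, 0], 0], [[0, 0, 0], 0], [[0, 0, 0], 0]]}}

```text
clock: 8.08
position: [0.5459, -0.2822, 0.1243]
ee_rot: [-0.002, 0.999, 0.045, -0.022]
contact_force: [-0.4, 0.3, -0.3]
width: 0.0393
```

```bash
python3 plan.py 0.544 -0.291 0.04 5 10;python3 - <<'E'
from loc import *
print(np.round(manip.get_state()['ee_rot'],4))
f,K,Rw,C=cam('wrist'); cv2.imwrite('pics/w4.png',f)
E
```

```text
at [ 0.5459 -0.2822  0.1243] yaw 5.21 t 8.08 F [-0.4  0.3 -0.3] w 0.0393
[[-0.0, 1.0, 9.0], 0.0],[[-0.0, 1.0, 9.0], 0.0],[[-0.0, 1.0, 9.0], 0.0],[[-0.0, 1.0, 9.0], 0.0],[[-0.0, 1.0, 9.0], 0.0],[[-0.0, 1.0, 9.0], 0.0],[[-0.0, 1.0, 9.0], 0.0],[[-0.0, 1.0, 9.0], 0.0],[[-0.0, 1.0, 9.0], 0.0],
[-0.0023  0.9987  0.0454 -0.022 ]
```

View pics/w4.png

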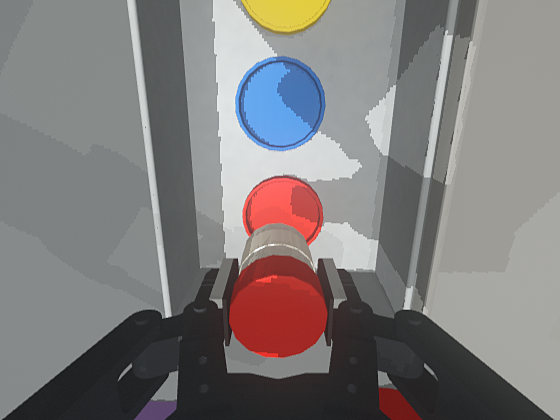

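The jar hangs straight between the pads over the red cup at (283,212), and the yaw lines up with the case walls. I'll check the cup centres in this view.

```bash
python3 - <<'E'
from loc import *
f,K,Rw,C=cam('wrist')
b=max(blobs(f,'blue',1000),key=lambda b:b[1][4]); ys,xs=np.nonzero(b[2]); h=cv2.convexHull(np.c_[xs,ys].astype(np.float32))[:,0]
P=np.array([ray(K,Rw,C,u,v,0.016)[:2] for u,v in h]).astype(np.float32)
print(cv2.minEnclosingCircle(P))
x=[ray(K,Rw,C,u,212,0.017) for u in (243,323)]; print(np.mean(x,0))
E
```

```text
Traceback (most recent call last):
ValueError: max() iterable argument is empty
```

```bash
python3 - <<'E'
from loc import *
f,K,Rw,C=cam('wrist')
print('blue',ray(K,Rw,C,280.5,103.5,0.016),'red edges',[ray(K,Rw,C,u,215,0.017).round(4) for u in (243,323)],'top',ray(K,Rw,C,283,176,.017).round(4))
E
```

```text
blue [ 0.53712207 -0.20322016  0.016     ] red edges [array([ 0.5141, -0.2942,  0.017 ]), array([ 0.5803, -0.2873,  0.017 ])] top [ 0.5443 -0.2579  0.017 ]
```

Request:
{"name": "carry_out", "arguments": {"series": [[[0, 2, 4], 0], [[0, 2, 8], 0], [[0, 2, 10], 0], [[0, 2, 10], 0], [[0, 0, 10], 0], [[0, 0, 10], 0], [[0, 0, 8], 0], [[0, 0, 4], 0], [[0, 0, 2], 0], [[0, 0, 0], 0]]}}

```text
clock: 9.07
position: [0.5397, -0.2898, 0.0498]
ee_rot: [-0.004, 0.999, 0.045, -0.024]
contact_force: [0.5, -0.2, -0.7]
width: 0.0394
```

```bash
python3 plan.py 0.546 -0.291 0.031 5 10
```

```text
at [ 0.5397 -0.2898  0.0498] yaw 5.14 t 9.07 F [ 0.5 -0.2 -0.7] w 0.0394
[[3.0, 1.0, 9.0], 0.1],[[3.0, 1.0, 9.0], 0.1],
```

Request:
{"name": "carry_out", "arguments": {"series": [[[3, 0, 4], 0], [[3, 1, 4], 0], [[1, 0, 4], 0], [[0, 0, 2], 0], [[0, 0, 0], 0]]}}

```text
clock: 9.48
position: [0.5483, -0.2907, 0.0353]
ee_rot: [-0.003, 0.999, 0.045, -0.023]
contact_force: [-1.1, 0.5, -1.1]
width: 0.0386
```

```bash
python3 plan.py 0.546 -0.291 0.031 5 10
```

```text
at [ 0.5483 -0.2907  0.0353] yaw 5.16 t 9.48 F [-1.1  0.5 -1.1] w 0.0386
[[-2.0, 0.0, 4.0], 0.2],
```

Request:
{"name": "carry_out", "arguments": {"series": [[[0, 0, 2], 0], [[0, 0, 1], 0], [[0, 0, 0], 0]]}}

```text
clock: 9.73
position: [0.5485, -0.2908, 0.0323]
ee_rot: [-0.002, 0.999, 0.045, -0.022]
contact_force: [0.1, 0.8, -0.7]
width: 0.0389
```

Request:
{"name": "carry_out", "arguments": {"series": [[[0, 0, 1], 0], [[0, 0, 0], 0], [[0, 0, 0], 0]]}}

```text
clock: 9.98
position: [0.5487, -0.2911, 0.0326]
ee_rot: [-0.002, 0.999, 0.045, -0.022]
contact_force: [-0.6, -1.0, -1.1]
width: 0.0389
```

Request:
{"name": "carry_out", "arguments": {"series": [[[0, 0, 2], 0], [[0, 0, 1], 0], [[0, 0, 0], 0]]}}

```text
clock: 10.23
position: [0.549, -0.2916, 0.0324]
ee_rot: [-0.001, 0.999, 0.045, -0.021]
contact_force: [-0.2, -0.2, -0.5]
width: 0.0392
```

Request:
{"name": "carry_out", "arguments": {"series": [[[0, 0, 0], 0], [[0, 0, 0], 0], [[0, 0, 0], 0], [[0, 0, 0], 0]], "fingers": 58}}

```text
clock: 10.57
position: [0.5492, -0.2919, 0.0322]
ee_rot: [-0.001, 0.999, 0.045, -0.021]
contact_force: [0.3, -0.7, 0.1]
width: 0.0579
```

Request:
{"name": "carry_out", "arguments": {"series": [[[0, 0, -5], 0], [[0, 0, -15], 0], [[0, 0, -25], 0], [[0, 0, -30], 0], [[0, 0, -30], 0], [[0, 0, -10], 0], [[0, 0, 0], 0]]}}

```text
clock: 11.15
position: [0.5528, -0.2909, 0.1503]
ee_rot: [-0.003, 0.999, 0.045, -0.023]
contact_force: [0.4, 0.4, 0.5]
width: 0.0579
```

```bash
python3 - <<'E'
from loc import *
f,*_=cam('wrist'); g,*_=cam('side'); cv2.imwrite('pics/c5.png',np.hstack([f[100:,:],cv2.resize(g[120:240,250:410],(427,320))])[:, :]); 
im=cv2.imread('pics/c5.png'); cv2.imwrite('pics/c5.png',cv2.resize(im,(798,int(798*im.shape[0]/im.shape[1]))))
print(np.round(manip.get_state()['ee_rot'],4))
E
python3 plan.py 0.61 0.315 0.16 5 30
```

```text
[-0.0038  0.9987  0.045  -0.0247]
at [ 0.5519 -0.2904  0.1481] yaw 5.17 t 11.25 F [ 0.3 -0.   0.7] w 0.0578
[[5.0, -27.0, -1.0], 0.0],[[5.0, -27.0, -1.0], 0.0],[[5.0, -27.0, -1.0], 0.0],[[5.0, -27.0, -1.0], 0.0],[[5.0, -27.0, -1.0], 0.0],[[5.0, -27.0, -1.0], 0.0],[[5.0, -27.0, -1.0], 0.0],[[5.0, -27.0, -1.0], 0.0],[[5.0, -27.0, -1.0], 0.0],[[5.0, -27.0, -1.0], 0.0],[[5.0, -27.0, -1.0], 0.0],[[5.0, -27.0, -1.0], 0.0],[[5.0, -27.0, -1.0], 0.0],[[5.0, -27.0, -1.0], 0.0],[[5.0, -27.0, -1.0], 0.0],[[5.0, -27.0, -1.0], 0.0],[[5.0, -27.0, -1.0], 0.0],[[5.0, -27.0, -1.0], 0.0],[[5.0, -27.0, -1.0], 0.0],[[5.0, -27.0, -1.0], 0.0],[[5.0, -27.0, -1.0], 0.0],[[5.0, -27.0, -1.0], 0.0],
```

View pics/c5.png

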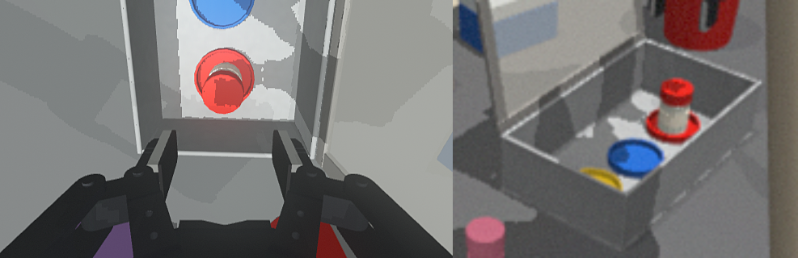

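The red jar stands upright in the red cup in both views: wrist crop at (222,80), side crop at (677,110). Next is the blue jar.

Request:
{"name": "carry_out", "arguments": {"series": [[[0, -15, 0], 0], [[0, -30, 0], 0], [[0, -36, -1], 0], [[1, -36, -1], 0], [[1, -36, -1], 0], [[1, -36, -1], 0], [[1, -36, -1], 0], [[1, -36, -1], 0], [[1, -36, -1], 0], [[1, -36, -1], 0]], "fingers": 62}}

```text
clock: 12.08
position: [0.5153, 0.0586, 0.1438]
ee_rot: [-0.01, 0.998, 0.038, -0.04]
contact_force: [0.4, -0.1, 0.3]
width: 0.0618
```

```bash
python3 plan.py 0.61 0.3145 0.13 5 35
```

```text
at [0.5153 0.0586 0.1438] yaw 4.45 t 12.08 F [ 0.4 -0.1  0.3] w 0.0618
[[14.0, -31.0, 2.0], -0.1],[[14.0, -31.0, 2.0], -0.1],[[14.0, -31.0, 2.0], -0.1],[[14.0, -31.0, 2.0], -0.1],[[14.0, -31.0, 2.0], -0.1],[[14.0, -31.0, 2.0], -0.1],[[15.0, -31.0, 2.0], -0.1],[[15.0, -31.0, 2.0], -0.1],
```

Request:
{"name": "carry_out", "arguments": {"series": [[[6, -14, 1], 0], [[6, -14, 1], 0], [[6, -14, 1], 0], [[6, -14, 1], 0], [[6, -14, 1], 0], [[6, -14, 1], 0], [[6, -14, 1], 0], [[6, -14, 1], 0], [[6, -14, 1], 0], [[0, 0, 0], 0]]}}

```text
clock: 12.92
position: [0.5347, 0.2114, 0.1169]
ee_rot: [-0.012, 0.997, 0.044, -0.061]
contact_force: [0.0, -0.3, 0.3]
width: 0.0618
```

```bash
sed -i "s/'w',round/'rot',np.round(s['ee_rot'],4),'w',round/" plan.py; python3 plan.py 0.61 0.3145 0.13 5 35
```

```text
at [0.5347 0.2114 0.1169] yaw 5.17 t 12.92 F [ 0.  -0.3  0.3] rot [-0.012   0.9971  0.0441 -0.0607] w 0.0618
[[21.0, -24.0, -3.0], 0.0],[[21.0, -24.0, -3.0], 0.0],[[21.0, -24.0, -3.0], 0.0],[[21.0, -24.0, -3.0], 0.0],
```

```bash
cat > st.py <<'E'
from h import *
s=manip.get_state();q=s['qpos'];w,x,y,z=s['ee_rot']
print(round(s['clock'],2),'p',np.round(s['position'],4),'q',np.round(q,3),'pitch',round(q[1]+q[2]+q[4]-np.pi,4),'tilt',np.round([2*(x*z+w*y),2*(y*z-w*x)],4),'qd',np.round(s['qd'],3))
E
python3 st.py
```

```text
12.92 p [0.5347 0.2114 0.1169] q [0.226 0.417 1.594 0.048 1.246 0.12 ] pitch 0.1155 tilt [-0.1221  0.0187] qd [ 0.     0.001  0.05  -0.039  0.017 -0.006]
```

Request:
{"name": "carry_out", "arguments": {"series": [[[0, 0, 0], 0], [[0, 0, 0], 0], [[0, 0, 0], 0]]}}

```text
clock: 13.17
position: [0.5314, 0.2115, 0.1144]
ee_rot: [-0.011, 0.997, 0.045, -0.064]
contact_force: [0.5, -0.6, -0.7]
width: 0.0622
```

```bash
python3 st.py
```

```text
13.17 p [0.5314 0.2115 0.1144] q [0.228 0.419 1.598 0.047 1.247 0.12 ] pitch 0.1224 tilt [-0.1286  0.016 ] qd [-0.001 -0.     0.014 -0.004 -0.001  0.001]
```

Request:
{"name": "carry_out", "arguments": {"series": [[[10, 0, 0], 0], [[10, 0, 0], 0], [[10, 0, 0], 0], [[10, 0, 0], 0], [[10, 0, 0], 0]]}}

```text
clock: 13.58
position: [0.5841, 0.2137, 0.1086]
ee_rot: [-0.011, 0.997, 0.044, -0.064]
contact_force: [0.4, -0.2, 0.1]
width: 0.0617
```

```bash
python3 st.py
```

```text
13.58 p [0.5841 0.2137 0.1086] q [0.214 0.492 1.485 0.044 1.287 0.111] pitch 0.1224 tilt [-0.1279  0.0156] qd [-0.032  0.193 -0.304 -0.005  0.103 -0.017]
```

Request:
{"name": "carry_out", "arguments": {"series": [[[0, 0, -20], 0], [[0, 0, -20], 0], [[0, 0, -20], 0], [[0, 0, 0], 0], [[0, 0, 0], 0], [[0, 0, 0], 0]]}}

```text
clock: 14.08
position: [0.6006, 0.2114, 0.1665]
ee_rot: [-0.01, 0.997, 0.042, -0.063]
contact_force: [-0.2, 0.2, -0.5]
width: 0.0622
```

```bash
python3 st.py
```

```text
14.08 p [0.6006 0.2114 0.1665] q [0.205 0.47  1.369 0.042 1.424 0.113] pitch 0.1219 tilt [-0.1272  0.0156] qd [-0.004  0.018  0.005  0.001 -0.002 -0.   ]
```

Request:
{"name": "carry_out", "arguments": {"series": [[[30, 0, 0], 0], [[30, 0, 0], 0], [[30, 0, 0], 0], [[0, 0, 0], 0], [[0, 0, 0], 0], [[0, 0, 0], 0]]}}

```text
clock: 14.58
position: [0.6876, 0.2182, 0.1455]
ee_rot: [-0.009, 0.997, 0.042, -0.071]
contact_force: [-0.7, 0.1, -0.4]
width: 0.062
```

```bash
python3 st.py
```

```text
14.58 p [0.6876 0.2182 0.1455] q [0.191 0.62  1.151 0.04  1.508 0.102] pitch 0.1379 tilt [-0.1423  0.0127] qd [ 0.     0.013  0.019  0.004  0.016 -0.   ]
```

Request:
{"name": "carry_out", "arguments": {"series": [[[-30, 0, 0], 0], [[-30, 0, 0], 0], [[-30, 0, 0], 0], [[0, 0, 0], 0], [[0, 0, 0], 0], [[0, 0, 0], 0]]}}

```text
clock: 15.08
position: [0.5868, 0.2092, 0.154]
ee_rot: [-0.008, 0.996, 0.042, -0.077]
contact_force: [0.4, 0.4, -0.2]
width: 0.062
```

```bash
python3 st.py
```

```text
15.08 p [0.5868 0.2092 0.154 ] q [0.206 0.474 1.399 0.042 1.419 0.113] pitch 0.1503 tilt [-0.1549  0.0103] qd [ 0.001 -0.017  0.016 -0.003 -0.023 -0.   ]
```

Request:
{"name": "carry_out", "arguments": {"series": [[[0, 0, -40], 0], [[0, 0, -40], 0], [[0, 0, 0], 0], [[0, 0, 0], 0], [[0, 0, 0], 0]]}}

```text
clock: 15.5
position: [0.5987, 0.2082, 0.2339]
ee_rot: [-0.008, 0.996, 0.042, -0.08]
contact_force: [0.5, 0.5, -0.2]
width: 0.0618
```

```bash
python3 st.py
```

```text
15.5 p [0.5987 0.2082 0.2339] q [0.201 0.449 1.241 0.041 1.606 0.115] pitch 0.1551 tilt [-0.1594  0.0092] qd [-0.002  0.013  0.002 -0.001 -0.002 -0.001]
```

Request:
{"name": "carry_out", "arguments": {"series": [[[0, 0, 40], 0], [[0, 0, 40], 0], [[0, 0, 0], 0], [[0, 0, 0], 0], [[0, 0, 0], 0]]}}

```text
clock: 15.92
position: [0.5872, 0.2089, 0.1521]
ee_rot: [-0.008, 0.996, 0.042, -0.079]
contact_force: [0.1, 0.7, 0.3]
width: 0.0619
```

```bash
python3 st.py
```

```text
15.92 p [0.5872 0.2089 0.1521] q [0.206 0.478 1.397 0.042 1.42  0.113] pitch 0.154 tilt [-0.1583  0.0093] qd [ 0.001 -0.001 -0.034  0.001  0.008 -0.001]
```

Request:
{"name": "carry_out", "arguments": {"series": [[[0, 0, 0], 7], [[0, 0, 0], 7], [[0, 0, 0], 7], [[0, 0, 0], 7], [[0, 0, 0], 7], [[0, 0, 0], 0], [[0, 0, 0], 0]]}}

```text
clock: 16.5
position: [0.597, 0.2104, 0.1643]
ee_rot: [0.012, 0.961, -0.268, -0.069]
contact_force: [0.7, 0.2, 0.2]
width: 0.0617
```

```bash
python3 st.py
```

```text
16.5 p [0.597  0.2104 0.1643] q [0.205 0.473 1.372 0.042 1.431 0.74 ] pitch 0.1343 tilt [-0.1393  0.0133] qd [-0.    -0.011 -0.034 -0.     0.012  0.017]
```

Request:
{"name": "carry_out", "arguments": {"series": [[[0, 0, -40], 0], [[0, 0, -40], 0], [[0, 0, -40], 0]]}}

```text
clock: 16.75
position: [0.6085, 0.2078, 0.2783]
ee_rot: [0.017, 0.961, -0.263, -0.079]
contact_force: [-0.4, -0.5, -0.3]
width: 0.0621
```

```bash
cat > hold.py <<'E'
import sys
from h import *
for i in range(int(sys.argv[1])): manip.get_image('wrist')
exec(open('st.py').read())
E
python3 st.py; python3 hold.py 6
```

```text
16.75 p [0.6085 0.2078 0.2783] q [0.198 0.45  1.134 0.041 1.714 0.735] pitch 0.156 tilt [-0.1602  0.009 ] qd [-3.100e-02 -4.300e-02 -1.136e+00  1.000e-03  1.155e+00 -2.000e-02]
17.05 p [0.6088 0.2079 0.2767] q [0.198 0.45  1.137 0.041 1.709 0.737] pitch 0.1543 tilt [-0.1586  0.0093] qd [-0.001  0.012  0.023  0.001 -0.002  0.006]
```

Request:
{"name": "carry_out", "arguments": {"series": [[[0, 0, 41], 0], [[0, 0, 41], 0], [[0, 0, 0], 0], [[0, 0, 0], 0], [[0, 0, 0], 0], [[0, 0, 0], 0], [[0, 0, 0], 0], [[0, 0, 0], 0], [[0, 0, 0], 0], [[0, 0, 0], 0]]}}

```text
clock: 17.88
position: [0.5977, 0.209, 0.1967]
ee_rot: [0.016, 0.962, -0.262, -0.076]
contact_force: [-0.1, -0.3, -0.2]
width: 0.0618
```

```bash
python3 st.py
```

```text
17.88 p [0.5977 0.209  0.1967] q [0.203 0.464 1.308 0.041 1.52  0.729] pitch 0.1505 tilt [-0.1549  0.01  ] qd [-0.001 -0.007 -0.021 -0.001  0.005 -0.001]
```

Request:
{"name": "carry_out", "arguments": {"series": [[[0, 0, 0], 0], [[0, 0, 0], 0], [[0, 0, 0], 0], [[0, 0, 0], 0], [[0, 0, 0], 0], [[0, 0, 0], 0], [[0, 0, 0], 0], [[0, 0, 0], 0], [[0, 0, 0], 0], [[0, 0, 0], 0]]}}

```text
clock: 18.72
position: [0.5984, 0.2091, 0.1983]
ee_rot: [0.015, 0.962, -0.262, -0.075]
contact_force: [0.3, 0.3, 0.1]
width: 0.0618
```

```bash
python3 st.py
```

```text
18.72 p [0.5984 0.2091 0.1983] q [0.203 0.462 1.306 0.041 1.521 0.729] pitch 0.1476 tilt [-0.1522  0.0106] qd [-0.     0.002 -0.001  0.001 -0.001 -0.001]
```

Request:
{"name": "carry_out", "arguments": {"series": [[[0, 0, 0], -7], [[0, 0, 0], -7], [[0, 0, 0], -7], [[0, 0, 0], -7], [[0, 0, 0], -7], [[0, 0, 0], 0], [[0, 0, 0], 0]]}}

```text
clock: 19.3
position: [0.5983, 0.209, 0.1978]
ee_rot: [-0.009, 0.996, 0.048, -0.076]
contact_force: [0.2, 0.1, 0.5]
width: 0.0619
```

```bash
python3 st.py
```

```text
19.3 p [0.5983 0.209  0.1978] q [0.203 0.463 1.307 0.041 1.521 0.102] pitch 0.1485 tilt [-0.153   0.0104] qd [ 0.     0.001 -0.002 -0.001  0.001 -0.016]
```

Request:
{"name": "carry_out", "arguments": {"series": [[[0, 0, 41], 0], [[0, 0, 41], 0]]}}

```text
clock: 19.47
position: [0.5937, 0.2114, 0.1242]
ee_rot: [-0.01, 0.997, 0.045, -0.065]
contact_force: [0.5, -0.0, -0.7]
width: 0.0619
```

```bash
python3 st.py; python3 hold.py 3
```

```text
19.47 p [0.5937 0.2114 0.1242] q [0.207 0.493 1.441 0.043 1.334 0.105] pitch 0.1259 tilt [-0.1312  0.015 ] qd [ 0.027  0.222  0.739  0.014 -1.125  0.017]
19.62 p [0.5904 0.2108 0.1216] q [0.208 0.496 1.443 0.043 1.339 0.104] pitch 0.1371 tilt [-0.1421  0.0127] qd [-0.    -0.035 -0.098  0.001  0.013 -0.01 ]
```

Request:
{"name": "carry_out", "arguments": {"series": [[[0, 0, -20], 0], [[0, 0, -20], 0], [[0, 0, -20], 0], [[0, 0, -20], 0], [[0, 0, 0], 0], [[0, 0, 0], 0], [[0, 0, 0], 0], [[0, 0, 0], 0]]}}

```text
clock: 20.28
position: [0.6094, 0.2108, 0.2192]
ee_rot: [-0.011, 0.997, 0.041, -0.061]
contact_force: [-0.3, 0.2, -0.4]
width: 0.0617
```

```bash
python3 st.py; python3 hold.py 2
```

```text
20.28 p [0.6094 0.2108 0.2192] q [0.202 0.451 1.269 0.041 1.539 0.116] pitch 0.1176 tilt [-0.123   0.0166] qd [-0.001 -0.006 -0.008 -0.001  0.002  0.008]
20.38 p [0.609  0.2107 0.2185] q [0.202 0.452 1.27  0.041 1.538 0.116] pitch 0.119 tilt [-0.1244  0.0163] qd [ 0.001  0.007  0.015 -0.002 -0.001 -0.002]
```

Request:
{"name": "carry_out", "arguments": {"series": [[[0, 0, 10], 0], [[0, 0, 20], 0], [[0, 0, 30], 0], [[0, 0, 40], 0]]}}

```text
clock: 20.72
position: [0.6012, 0.2133, 0.121]
ee_rot: [-0.012, 0.998, 0.041, -0.055]
contact_force: [1.4, -0.1, -0.8]
width: 0.0617
```

```bash
python3 st.py; python3 hold.py 3
```

```text
20.72 p [0.6012 0.2133 0.121 ] q [0.208 0.494 1.444 0.043 1.307 0.113] pitch 0.1039 tilt [-0.1097  0.0194] qd [ 0.031  0.293  0.825  0.015 -1.128 -0.017]
20.87 p [0.5965 0.2124 0.117 ] q [0.208 0.499 1.449 0.043 1.313 0.113] pitch 0.1188 tilt [-0.1243  0.0163] qd [-0.001 -0.045 -0.113  0.     0.009 -0.001]
```

Request:
{"name": "carry_out", "arguments": {"series": [[[0, 0, -40], 0], [[0, 0, -30], 0], [[0, 0, -20], 0], [[0, 0, -10], 0], [[0, 0, 0], 0], [[0, 0, 0], 0], [[0, 0, 0], 0], [[0, 0, 0], 0]]}}

```text
clock: 21.53
position: [0.6137, 0.2114, 0.2302]
ee_rot: [-0.012, 0.998, 0.041, -0.056]
contact_force: [-0.8, -0.4, -0.5]
width: 0.062
```

```bash
python3 st.py; python3 hold.py 2
```

```text
21.53 p [0.6137 0.2114 0.2302] q [0.202 0.447 1.248 0.041 1.554 0.117] pitch 0.1077 tilt [-0.1133  0.0184] qd [-0.003 -0.003  0.001 -0.002  0.001 -0.   ]
21.63 p [0.6133 0.2113 0.2295] q [0.202 0.448 1.249 0.041 1.554 0.117] pitch 0.1091 tilt [-0.1147  0.0181] qd [0.001 0.009 0.007 0.001 0.    0.001]
```

Request:
{"name": "carry_out", "arguments": {"series": [[[0, 0, 41], 0], [[0, 0, 41], 0], [[0, 0, -20], 0], [[0, 0, -20], 0], [[0, 0, -20], 0], [[0, 0, -20], 0], [[0, 0, 0], 0], [[0, 0, 0], 0], [[0, 0, 0], 0], [[0, 0, 0], 0]]}}

```text
clock: 22.47
position: [0.5994, 0.2089, 0.2095]
ee_rot: [-0.008, 0.996, 0.041, -0.076]
contact_force: [-0.0, -0.1, 0.1]
width: 0.0623
```

```bash
python3 st.py; python3 hold.py 2
```

```text
22.47 p [0.5994 0.2089 0.2095] q [0.202 0.458 1.286 0.041 1.546 0.117] pitch 0.1478 tilt [-0.1523  0.0101] qd [-0.001  0.008  0.019  0.    -0.01   0.002]
22.57 p [0.5993 0.2089 0.2095] q [0.202 0.458 1.286 0.041 1.546 0.117] pitch 0.1481 tilt [-0.1526  0.01  ] qd [-0.    -0.002 -0.009 -0.     0.001  0.001]
```

Request:
{"name": "carry_out", "arguments": {"series": [[[0, 0, 41], 0], [[0, 0, 41], 0]]}}

```text
clock: 22.73
position: [0.5938, 0.2111, 0.135]
ee_rot: [-0.01, 0.997, 0.041, -0.066]
contact_force: [0.3, -0.8, -0.6]
width: 0.0616
```

```bash
python3 st.py; python3 hold.py 3
```

```text
22.73 p [0.5938 0.2111 0.135 ] q [0.207 0.486 1.425 0.042 1.359 0.114] pitch 0.1282 tilt [-0.1333  0.0141] qd [ 0.027  0.21   0.777  0.014 -1.136 -0.018]
22.88 p [0.5906 0.2104 0.1326] q [0.207 0.489 1.427 0.042 1.365 0.114] pitch 0.1394 tilt [-0.1441  0.0118] qd [-0.003 -0.036 -0.107 -0.     0.013  0.   ]
```

Request:
{"name": "carry_out", "arguments": {"series": [[[0, 0, -20], 0], [[0, 0, -20], 0], [[0, 0, -20], 0], [[0, 0, -20], 0], [[0, 0, 0], 0], [[0, 0, 0], 0], [[0, 0, 0], 0], [[0, 0, 0], 0]]}}

```text
clock: 23.55
position: [0.6092, 0.2105, 0.2288]
ee_rot: [-0.01, 0.997, 0.041, -0.063]
contact_force: [-0.3, 0.5, -0.2]
width: 0.0623
```

```bash
python3 st.py; python3 hold.py 2
```

```text
23.55 p [0.6092 0.2105 0.2288] q [0.202 0.449 1.25  0.04  1.564 0.117] pitch 0.1215 tilt [-0.1267  0.0153] qd [ 0.001 -0.008 -0.005 -0.     0.002 -0.   ]
23.65 p [0.6088 0.2104 0.2281] q [0.202 0.449 1.251 0.04  1.564 0.117] pitch 0.1228 tilt [-0.128   0.0151] qd [ 0.     0.008  0.013  0.002 -0.    -0.001]
```

Request:
{"name": "carry_out", "arguments": {"series": [[[0, 0, -41], 0], [[0, 0, -41], 0], [[0, 0, 20], 0], [[0, 0, 20], 0], [[0, 0, 20], 0], [[0, 0, 20], 0], [[0, 0, 0], 0], [[0, 0, 0], 0], [[0, 0, 0], 0], [[0, 0, 0], 0]]}}

```text
clock: 24.48
position: [0.6019, 0.2091, 0.2222]
ee_rot: [-0.008, 0.996, 0.041, -0.075]
contact_force: [-0.6, 0.1, 0.5]
width: 0.062
```

```bash
python3 st.py
```

```text
24.48 p [0.6019 0.2091 0.2222] q [0.202 0.454 1.261 0.04  1.572 0.117] pitch 0.1452 tilt [-0.1497  0.0105] qd [-0.     0.004 -0.012  0.     0.008 -0.   ]
```

Request:
{"name": "carry_out", "arguments": {"series": [[[0, 0, 41], 0], [[0, 0, 41], 0]]}}

```text
clock: 24.65
position: [0.5987, 0.2116, 0.1501]
ee_rot: [-0.01, 0.997, 0.041, -0.062]
contact_force: [-0.5, 0.2, -1.2]
width: 0.0624
```

```bash
python3 hold.py 3
```

```text
24.8 p [0.5954 0.211  0.1475] q [0.207 0.481 1.401 0.042 1.391 0.115] pitch 0.1312 tilt [-0.1362  0.0134] qd [-0.003 -0.032 -0.093 -0.     0.013 -0.001]
```

Request:
{"name": "carry_out", "arguments": {"series": [[[0, 0, -20], 0], [[0, 0, -20], 0], [[0, 0, -20], 0], [[0, 0, -20], 0], [[0, 0, -20], 0], [[0, 0, 0], 0], [[0, 0, 0], 0], [[0, 0, 0], 0], [[0, 0, 0], 0]]}}

```text
clock: 25.55
position: [0.6191, 0.2108, 0.2743]
ee_rot: [-0.012, 0.998, 0.041, -0.052]
contact_force: [0.1, -0.5, -1.2]
width: 0.062
```

```bash
python3 hold.py 1
```

```text
25.6 p [0.619  0.2108 0.2741] q [0.199 0.435 1.162 0.04  1.644 0.119] pitch 0.0994 tilt [-0.1052  0.0196] qd [ 0.001  0.008  0.017  0.    -0.002  0.001]
```

Request:
{"name": "carry_out", "arguments": {"series": [[[0, 0, 41], 0], [[0, 0, 41], 0], [[0, 0, 41], 0]]}}

```text
clock: 25.85
position: [0.6131, 0.2146, 0.1578]
ee_rot: [-0.014, 0.998, 0.041, -0.041]
contact_force: [-0.1, 0.5, -0.8]
width: 0.0622
```

```bash
python3 hold.py 3
```

```text
26.0 p [0.6092 0.2139 0.1544] q [0.207 0.474 1.391 0.042 1.367 0.115] pitch 0.0906 tilt [-0.0966  0.0214] qd [-0.003 -0.044 -0.136  0.001  0.005  0.   ]
```

Request:
{"name": "carry_out", "arguments": {"series": [[[0, 0, -20], 0], [[0, 0, -20], 0], [[0, 0, -20], 0], [[0, 0, -20], 0], [[0, 0, -20], 0], [[0, 0, 0], 0], [[0, 0, 0], 0], [[0, 0, 0], 0], [[0, 0, 0], 0]]}}

```text
clock: 26.75
position: [0.6286, 0.2131, 0.2786]
ee_rot: [-0.015, 0.998, 0.041, -0.034]
contact_force: [-0.3, -1.0, 0.1]
width: 0.0618
```

```bash
python3 hold.py 1
```

```text
26.8 p [0.6285 0.2131 0.2784] q [0.2   0.428 1.161 0.04  1.616 0.118] pitch 0.0627 tilt [-0.0694  0.0269] qd [ 0.001  0.007  0.018  0.001 -0.001 -0.   ]
```

Request:
{"name": "carry_out", "arguments": {"series": [[[0, 0, 41], 0], [[0, 0, 41], 0]]}}

```text
clock: 26.97
position: [0.6286, 0.2163, 0.2036]
ee_rot: [-0.016, 0.999, 0.041, -0.025]
contact_force: [-0.1, -0.1, -1.1]
width: 0.0622
```

```bash
python3 hold.py 2
```

```text
27.07 p [0.623  0.2153 0.1966] q [0.205 0.453 1.318 0.041 1.432 0.116] pitch 0.0616 tilt [-0.0683  0.027 ] qd [-0.003 -0.03  -0.136  0.001  0.074  0.003]
```

Request:
{"name": "carry_out", "arguments": {"series": [[[0, 0, -10], 0], [[0, 0, -10], 0], [[0, 0, -10], 0], [[0, 0, -10], 0], [[0, 0, -10], 0], [[0, 0, -10], 0], [[0, 0, -10], 0], [[0, 0, 0], 0], [[0, 0, 0], 0]]}}

```text
clock: 27.82
position: [0.6364, 0.2143, 0.294]
ee_rot: [-0.017, 0.999, 0.041, -0.02]
contact_force: [-0.4, -0.1, -0.4]
width: 0.0617
```

```bash
python3 hold.py 1
```

```text
27.87 p [0.6366 0.2144 0.2945] q [0.2   0.419 1.135 0.04  1.619 0.118] pitch 0.0322 tilt [-0.0395  0.0327] qd [ 0.001  0.009  0.035  0.001 -0.016 -0.001]
```

Request:
{"name": "carry_out", "arguments": {"series": [[[0, 0, 41], 0], [[0, 0, 41], 0]]}}

```text
clock: 28.03
position: [0.6405, 0.2183, 0.2233]
ee_rot: [-0.019, 0.999, 0.041, -0.007]
contact_force: [-0.1, 0.6, -1.0]
width: 0.0619
```

```bash
python3 hold.py 2
```

```text
28.13 p [0.6352 0.2174 0.2159] q [0.204 0.441 1.288 0.04  1.438 0.116] pitch 0.0253 tilt [-0.0328  0.0341] qd [-0.003 -0.024 -0.118 -0.001  0.073  0.001]
```

Request:
{"name": "carry_out", "arguments": {"series": [[[0, 0, -10], 0], [[0, 0, -10], 0], [[0, 0, -10], 0], [[0, 0, -10], 0], [[0, 0, -10], 0], [[0, 0, 0], 0], [[0, 0, 0], 0]]}}

```text
clock: 28.72
position: [0.6428, 0.2162, 0.2863]
ee_rot: [-0.019, 0.999, 0.041, -0.006]
contact_force: [0.8, -0.9, -0.2]
width: 0.0623
```

```bash
python3 hold.py 3; python3 plan.py 0.61 0.3145 0.13 5 35
```

```text
28.87 p [0.6418 0.2162 0.2842] q [0.201 0.417 1.163 0.04  1.571 0.118] pitch 0.0094 tilt [-0.0172  0.0372] qd [ 0.002  0.015  0.032 -0.002 -0.001 -0.   ]
at [0.6418 0.2162 0.2842] yaw 4.76 t 28.87 F [ 0.1  0.3 -1. ] rot [-0.019   0.9989  0.0414 -0.0078] w 0.0622
[[-5.0, -20.0, 31.0], -0.0],[[-5.0, -20.0, 31.0], -0.0],[[-5.0, -20.0, 31.0], -0.0],[[-5.0, -20.0, 31.0], -0.0],[[-5.0, -20.0, 31.0], -0.0],
```

Request:
{"name": "carry_out", "arguments": {"series": [[[-5, -20, 15], 0], [[-6, -20, 20], 0], [[-6, -20, 20], 0], [[-6, -20, 20], 0], [[-4, -10, 20], 0]]}}

```text
clock: 29.28
position: [0.6088, 0.3067, 0.1933]
ee_rot: [-0.019, 0.999, 0.038, -0.004]
contact_force: [0.9, 0.3, 0.9]
width: 0.0621
```

```bash
python3 hold.py 3; python3 plan.py 0.6105 0.3145 0.025 5 20
```

```text
29.43 p [0.6083 0.3047 0.1922] q [0.343 0.454 1.326 0.037 1.363 0.258] pitch 0.0006 tilt [-0.0126  0.034 ] qd [-0.025 -0.025 -0.066 -0.015 -0.    -0.001]
at [0.6083 0.3047 0.1922] yaw 4.4 t 29.43 F [ 0.3  0.1 -0.2] rot [-0.0172  0.9991  0.0383 -0.0057] w 0.0622
[[0.0, -1.0, 19.0], -0.1],[[0.0, -1.0, 19.0], -0.1],[[0.0, -1.0, 19.0], -0.1],[[0.0, -1.0, 19.0], -0.1],[[0.0, -1.0, 19.0], -0.1],[[0.0, -1.0, 19.0], -0.1],[[0.0, -1.0, 19.0], -0.1],[[0.0, -1.0, 19.0], -0.1],[[0.0, -1.0, 19.0], -0.1],
```

Request:
{"name": "carry_out", "arguments": {"series": [[[0, -2, 19], 0], [[0, -2, 19], 0], [[0, -2, 19], 0], [[0, 0, 19], 0], [[0, 0, 10], 0]]}}

```text
clock: 29.85
position: [0.617, 0.3107, 0.1149]
ee_rot: [-0.018, 0.999, 0.037, 0.004]
contact_force: [-0.1, -0.5, -0.5]
width: 0.0615
```

```bash
python3 hold.py 4; python3 plan.py 0.6105 0.3145 0.025 5 20
```

```text
30.05 p [0.6175 0.3115 0.1168] q [0.35  0.508 1.425 0.035 1.187 0.263] pitch -0.0217 tilt [0.0095 0.038 ] qd [ 0.006 -0.013 -0.01   0.003 -0.005 -0.   ]
at [0.6175 0.3115 0.1168] yaw 4.23 t 30.05 F [ 0.1  0.1 -0.3] rot [-0.0188  0.9991  0.037   0.0055] w 0.0622
[[-1.0, -1.0, 18.0], -0.2],[[-1.0, -1.0, 18.0], -0.2],[[-1.0, -1.0, 18.0], -0.2],[[-1.0, -1.0, 18.0], -0.2],[[-1.0, -1.0, 18.0], -0.2],
```

Request:
{"name": "carry_out", "arguments": {"series": [[[-2, 0, 12], 0], [[-2, 0, 12], 0], [[-2, 0, 12], 0], [[-1, 0, 12], 0], [[-1, 0, 12], 0], [[0, 0, 12], 0], [[0, 0, 8], 0], [[0, 0, 4], 0]]}}

```text
clock: 30.72
position: [0.6221, 0.3162, 0.0448]
ee_rot: [-0.023, 0.999, 0.036, 0.019]
contact_force: [0.4, -0.1, -0.3]
width: 0.0617
```

```bash
python3 hold.py 3; python3 plan.py 0.6105 0.3145 0.025 5 20
```

```text
30.87 p [0.6221 0.3162 0.0453] q [0.354 0.566 1.518 0.037 1.008 0.262] pitch -0.0497 tilt [0.0359 0.047 ] qd [-0.    -0.011 -0.01  -0.     0.001  0.001]
at [0.6221 0.3162 0.0453] yaw 4.11 t 30.87 F [-0.3 -0.2 -0.2] rot [-0.0228  0.9989  0.0363  0.0188] w 0.0616
[[-6.0, 0.0, 10.0], -0.4],[[-6.0, 0.0, 10.0], -0.4],
```

Request:
{"name": "carry_out", "arguments": {"series": [[[-12, 1, 0], 0]]}}

```text
clock: 30.95
position: [0.6132, 0.3149, 0.0456]
ee_rot: [-0.023, 0.999, 0.036, 0.021]
contact_force: [0.8, 1.2, 0.5]
width: 0.0622
```

```bash
python3 hold.py 3
```

```text
31.1 p [0.61   0.3145 0.0453] q [0.358 0.551 1.547 0.038 0.993 0.265] pitch -0.0501 tilt [0.0362 0.0471] qd [-0.003  0.005 -0.022 -0.002 -0.012 -0.001]
```

Request:
{"name": "carry_out", "arguments": {"series": [[[-1, 1, 20], 0]]}}

```text
clock: 31.18
position: [0.6138, 0.3159, 0.0298]
ee_rot: [-0.025, 0.999, 0.037, 0.024]
contact_force: [1.1, 0.9, -0.5]
width: 0.0624
```

```bash
python3 hold.py 3; python3 - <<'E'
from loc import *
f,K,Rw,C=cam('wrist'); cv2.imwrite('pics/w6.png',f)
E
```

```text
31.33 p [0.6093 0.314  0.0245] q [0.358 0.572 1.568 0.038 0.954 0.263] pitch -0.0478 tilt [0.0341 0.0462] qd [-0.001 -0.013 -0.025 -0.    -0.001  0.   ]
```

View pics/w6.png

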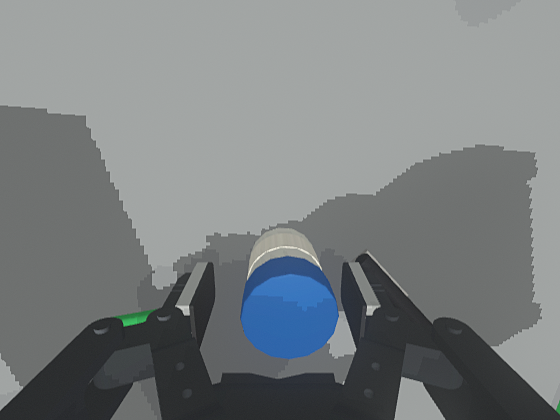

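The blue jar is centred between the pads with its cap at (290,305). A single row followed by a hold lands within 1 mm and keeps the tilt steady. I'll grip and lift.

Request:
{"name": "carry_out", "arguments": {"series": [[[0, 0, 0], 0], [[0, 0, 0], 0], [[0, 0, 0], 0], [[0, 0, 0], 0], [[0, 0, 0], 0]], "fingers": 30, "squeeze": 30}}

```text
clock: 31.8
position: [0.6127, 0.3151, 0.0284]
ee_rot: [-0.024, 0.999, 0.036, 0.021]
contact_force: [-0.5, 0.3, -0.1]
width: 0.039
```

```bash
python3 st.py
```

```text
31.8 p [0.6127 0.3151 0.0284] q [0.357 0.569 1.562 0.038 0.955 0.263] pitch -0.0551 tilt [0.0409 0.0488] qd [ 0.001 -0.003 -0.004 -0.001  0.002 -0.001]
```

Request:
{"name": "carry_out", "arguments": {"series": [[[0, 0, -5], 0], [[0, 0, -15], 0], [[0, 0, -20], 0], [[0, 0, -20], 0], [[0, 0, -20], 0], [[0, 0, -20], 0], [[0, 0, -20], 0], [[0, 0, -10], 0]]}}

```text
clock: 32.47
position: [0.6045, 0.3075, 0.162]
ee_rot: [-0.022, 0.999, 0.036, 0.017]
contact_force: [0.3, 1.3, -0.7]
width: 0.0395
```

```bash
python3 hold.py 2;  python3 plan.py 0.537 -0.20 0.17 5 30
```

```text
32.57 p [0.6049 0.3077 0.1616] q [0.351 0.445 1.42  0.034 1.23  0.268] pitch -0.0475 tilt [0.0338 0.0461] qd [ 0.     0.036  0.052  0.    -0.023 -0.002]
at [0.6049 0.3077 0.1616] yaw 4.12 t 32.57 F [ 0.4  0.7 -0.8] rot [-0.0224  0.9989  0.0364  0.0178] w 0.0385
[[-6.0, 28.0, -0.0], -0.0],[[-6.0, 28.0, -0.0], -0.0],[[-6.0, 28.0, -0.0], -0.0],[[-6.0, 28.0, -0.0], -0.0],[[-6.0, 28.0, -0.0], -0.0],[[-6.0, 28.0, -0.0], -0.0],[[-6.0, 28.0, -0.0], -0.0],[[-6.0, 28.0, -0.0], -0.0],[[-6.0, 28.0, -0.0], -0.0],[[-6.0, 28.0, -0.0], -0.0],[[-6.0, 28.0, -0.0], -0.0],[[-6.0, 28.0, -0.0], -0.0],[[-6.0, 28.0, -0.0], -0.0],[[-6.0, 28.0, -0.0], -0.0],[[-6.0, 28.0, -0.0], -0.0],[[-6.0, 28.0, -0.0], -0.0],[[-6.0, 28.0, -0.0], -0.0],[[-6.0, 28.0, -0.0], -0.0],
```

Request:
{"name": "carry_out", "arguments": {"series": [[[-5, 15, 0], 0], [[-6, 28, -1], 0], [[-6, 32, -1], 0], [[-6, 32, -1], 0], [[-6, 32, -1], 0], [[-5, 32, -1], 0], [[-4, 32, -1], 0], [[-3, 32, -1], 0]]}}

```text
clock: 33.23
position: [0.5703, 0.063, 0.1438]
ee_rot: [-0.022, 0.999, 0.042, 0.007]
contact_force: [0.8, -1.0, -1.1]
width: 0.0391
```

```bash
python3 st.py
```

```text
33.23 p [0.5703 0.063  0.1438] q [-0.04   0.327  1.659  0.049  1.145 -0.144] pitch -0.0107 tilt [0.0129 0.0446] qd [-0.727 -0.053  0.158  0.005 -0.038 -0.724]
```

Request:
{"name": "carry_out", "arguments": {"series": [[[-2, 32, -1], 0], [[-2, 32, -1], 0], [[-1, 32, -1], 0], [[0, 32, -1], 0], [[0, 32, -1], 0], [[0, 25, -1], 0], [[0, 20, -1], 0]]}}

```text
clock: 33.82
position: [0.567, -0.1568, 0.1289]
ee_rot: [-0.024, 0.999, 0.04, -0.005]
contact_force: [-0.1, 0.5, -0.0]
width: 0.039
```

```bash
python3 hold.py 3;  python3 plan.py 0.538 -0.205 0.15 5 40
```

```text
33.97 p [ 0.5672 -0.156   0.1289] q [-0.411  0.382  1.613  0.042  1.178 -0.506] pitch 0.0309 tilt [-0.0126  0.0476] qd [ 0.041 -0.016  0.01   0.023  0.014  0.006]
at [ 0.5672 -0.156   0.1289] yaw 4.51 t 33.97 F [-0.6  0.2 -1.7] rot [-0.024   0.9989  0.0392 -0.0053] w 0.0389
[[-17.0, 23.0, -11.0], -0.2],[[-17.0, 23.0, -11.0], -0.2],
```

Request:
{"name": "carry_out", "arguments": {"series": [[[-16, 26, -2], 0], [[-16, 26, -2], 0]]}}

```text
clock: 34.13
position: [0.5389, -0.2053, 0.1283]
ee_rot: [-0.027, 0.999, 0.042, -0.006]
contact_force: [1.0, -1.2, -0.6]
width: 0.0391
```

```bash
python3 hold.py 4; python3 plan.py 0.5375 -0.205 0.033 5 40
```

```text
34.33 p [ 0.5392 -0.2056  0.1288] q [-0.511  0.37   1.632  0.044  1.178 -0.609] pitch 0.0393 tilt [-0.0141  0.0543] qd [ 0.025 -0.002 -0.01   0.005  0.     0.001]
at [ 0.5392 -0.2056  0.1288] yaw 4.62 t 34.33 F [-1.   1.3 -0.3] rot [-0.0274  0.9988  0.0401 -0.006 ] w 0.039
[[-1.0, -0.0, 32.0], -0.1],[[-1.0, -0.0, 32.0], -0.1],[[-1.0, -0.0, 32.0], -0.1],
```

Request:
{"name": "carry_out", "arguments": {"series": [[[0, 0, 20], 0], [[0, 0, 20], 0], [[-1, 0, 20], 0], [[-1, 0, 18], 0]]}}

```text
clock: 34.67
position: [0.5408, -0.1968, 0.0527]
ee_rot: [-0.026, 0.999, 0.042, -0.001]
contact_force: [0.5, 1.0, -0.4]
width: 0.0392
```

```bash
python3 hold.py 4; python3 plan.py 0.5375 -0.205 0.036 5 40
```

```text
34.87 p [ 0.541  -0.1976  0.0536] q [-0.499  0.439  1.736  0.052  0.996 -0.613] pitch 0.0293 tilt [-0.0042  0.0522] qd [-0.009 -0.018 -0.033 -0.004 -0.003 -0.003]
at [ 0.541  -0.1976  0.0536] yaw 4.86 t 34.87 F [ 0.2  0.6 -0.1] rot [-0.0262  0.9988  0.0424 -0.001 ] w 0.0391
[[-4.0, 7.0, 18.0], -0.1],
```

Request:
{"name": "carry_out", "arguments": {"series": [[[-4, 8, 14], 0]]}}

```text
clock: 34.95
position: [0.541, -0.2051, 0.0426]
ee_rot: [-0.025, 0.999, 0.043, 0.003]
contact_force: [1.1, -0.8, -0.5]
width: 0.0394
```

```bash
python3 hold.py 3
```

```text
35.1 p [ 0.5379 -0.2051  0.0399] q [-0.513  0.455  1.751  0.053  0.965 -0.628] pitch 0.0296 tilt [-0.0038  0.0522] qd [ 0.004 -0.01  -0.013  0.006  0.001  0.004]
```

Request:
{"name": "carry_out", "arguments": {"series": [[[0, 0, 5], 0]]}}

```text
clock: 35.18
position: [0.5392, -0.2052, 0.0366]
ee_rot: [-0.025, 0.999, 0.042, 0.001]
contact_force: [0.2, -0.5, -0.9]
width: 0.039
```

```bash
python3 hold.py 3; python3 -c "
from h import *
print(manip.get_state()['contact_force'])"
```

```text
35.33 p [ 0.5382 -0.2047  0.0354] q [-0.512  0.46   1.756  0.054  0.954 -0.629] pitch 0.029 tilt [-0.0032  0.0521] qd [-0.002  0.    -0.001 -0.001 -0.    -0.001]
[-0.793959   -0.02448442 -0.10939098]
```

Request:
{"name": "carry_out", "arguments": {"series": [[[0, 0, 3], 0]]}}

```text
clock: 35.42
position: [0.5389, -0.2046, 0.034]
ee_rot: [-0.026, 0.999, 0.042, 0.0]
contact_force: [-5.0, 2.5, 29.0]
width: 0.039
```

```bash
python3 hold.py 3; python3 -c "
from h import *
print(manip.get_state()['contact_force'])"
```

```text
35.57 p [ 0.5388 -0.2047  0.0341] q [-0.512  0.462  1.758  0.054  0.95  -0.629] pitch 0.0272 tilt [-0.0015  0.0512] qd [-0.  0. -0. -0.  0.  0.]
[-1.62350198  0.4736677   6.87232741]
```

Request:
{"name": "carry_out", "arguments": {"series": [[[0, 0, 0], 0], [[0, 0, 0], 0], [[0, 0, 0], 0], [[0, 0, 0], 0]], "fingers": 58}}

```text
clock: 35.9
position: [0.54, -0.2049, 0.0358]
ee_rot: [-0.025, 0.999, 0.042, 0.002]
contact_force: [0.7, -0.3, 0.1]
width: 0.0581
```

Request:
{"name": "carry_out", "arguments": {"series": [[[0, 0, -5], 0], [[0, 0, -15], 0], [[0, 0, -20], 0], [[0, 0, -20], 0], [[0, 0, -20], 0], [[0, 0, -20], 0], [[0, 0, -10], 0], [[0, 0, 0], 0], [[0, 0, 0], 0]]}}

```text
clock: 36.65
position: [0.5386, -0.2101, 0.1501]
ee_rot: [-0.026, 0.999, 0.042, -0.0]
contact_force: [0.3, 0.2, 0.6]
width: 0.0583
```

```bash
python3 hold.py 2; python3 - <<'E'
from loc import *
f,*_=cam('wrist'); g,*_=cam('side'); im=np.hstack([f[100:,:],cv2.resize(g[120:240,250:410],(427,320))]); cv2.imwrite('pics/c7.png',cv2.resize(im,(798,259)))
E
```

```text
36.75 p [ 0.5383 -0.2098  0.1493] q [-0.52   0.349  1.61   0.047  1.213 -0.622] pitch 0.0302 tilt [-0.004   0.0529] qd [ 0.001  0.012  0.014  0.001  0.001 -0.   ]
```

View pics/c7.png

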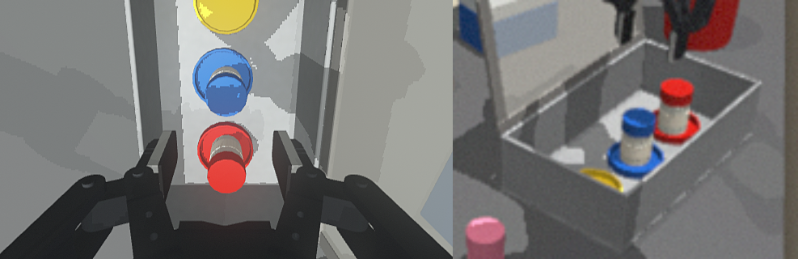

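Both jars stand upright in their cups: blue at (225,90) and red at (222,160) in the wrist crop, and both in the side crop. Next is the yellow jar.

Request:
{"name": "carry_out", "arguments": {"series": [[[2, -15, -1], 0], [[3, -25, -1], 0], [[3, -28, -1], 0], [[3, -28, -1], 0], [[3, -28, -1], 0], [[3, -28, -1], 0], [[3, -28, -1], 0], [[3, -28, -1], 0], [[3, -28, -1], 0], [[3, -28, -1], 0]], "fingers": 62}}

```text
clock: 37.68
position: [0.5387, 0.0698, 0.1653]
ee_rot: [-0.031, 0.999, 0.037, -0.011]
contact_force: [0.1, 0.0, 0.2]
width: 0.062
```

```bash
python3 hold.py 3; python3 plan.py 0.61 0.19 0.15 5 40
```

```text
37.83 p [0.5389 0.07   0.1654] q [-0.04   0.284  1.667  0.064  1.218 -0.141] pitch 0.0266 tilt [-0.0235  0.0612] qd [-0.048  0.004  0.    -0.03  -0.006 -0.012]
at [0.5389 0.07   0.1654] yaw 4.51 t 37.83 F [ 1.5 -0.1  0.3] rot [-0.0311  0.9987  0.039  -0.0105] w 0.062
[[20.0, -29.0, 4.0], -0.1],[[20.0, -28.0, 4.0], -0.1],[[20.0, -28.0, 4.0], -0.1],[[20.0, -28.0, 4.0], -0.1],
```

Request:
{"name": "carry_out", "arguments": {"series": [[[20, -26, 3], 0], [[20, -26, 3], 0]]}}

```text
clock: 38.0
position: [0.5714, 0.1221, 0.1612]
ee_rot: [-0.029, 0.999, 0.037, -0.013]
contact_force: [1.5, -1.0, -0.0]
width: 0.0619
```

```bash
python3 hold.py 3
```

```text
38.15 p [0.572  0.1229 0.1605] q [ 0.056  0.347  1.583  0.062  1.237 -0.043] pitch 0.026 tilt [-0.0286  0.0566] qd [-0.032 -0.021  0.031 -0.02   0.018 -0.009]
```

Request:
{"name": "carry_out", "arguments": {"series": [[[17, -26, 10], 0], [[15, -26, 10], 0]]}}

```text
clock: 38.32
position: [0.5979, 0.1725, 0.1434]
ee_rot: [-0.026, 0.999, 0.036, -0.014]
contact_force: [0.3, 0.5, 0.5]
width: 0.0623
```

```bash
python3 hold.py 3; python3 plan.py 0.61 0.186 0.09 5 40
```

```text
38.47 p [0.5971 0.1735 0.1422] q [0.138 0.414 1.524 0.059 1.23  0.042] pitch 0.0261 tilt [-0.0329  0.0512] qd [-0.024 -0.027  0.014 -0.019  0.013 -0.007]
at [0.5971 0.1735 0.1422] yaw 4.4 t 38.47 F [-0.2 -0.8 -0.6] rot [-0.0262  0.9988  0.038  -0.0155] w 0.062
[[7.0, -6.0, 26.0], -0.3],[[7.0, -6.0, 26.0], -0.3],
```

Request:
{"name": "carry_out", "arguments": {"series": [[[7, -6, 26], 0], [[7, -6, 24], 0]]}}

```text
clock: 38.63
position: [0.6104, 0.1855, 0.0969]
ee_rot: [-0.025, 0.999, 0.037, -0.011]
contact_force: [-0.0, -0.9, 0.5]
width: 0.0621
```

```bash
python3 hold.py 3; python3 plan.py 0.61 0.189 0.026 5 40
```

```text
38.78 p [0.6091 0.1855 0.0957] q [0.156 0.471 1.551 0.058 1.141 0.056] pitch 0.0222 tilt [-0.0295  0.0491] qd [ 0.001 -0.032 -0.034 -0.001  0.009  0.003]
at [0.6091 0.1855 0.0957] yaw 4.31 t 38.78 F [ 0.2 -0.5 -0.1] rot [-0.0251  0.9989  0.0372 -0.0138] w 0.0619
[[1.0, -2.0, 35.0], -0.3],[[1.0, -2.0, 35.0], -0.3],
```

Request:
{"name": "carry_out", "arguments": {"series": [[[1, -2, 34], 0]]}}

```text
clock: 38.87
position: [0.6143, 0.1885, 0.0688]
ee_rot: [-0.026, 0.999, 0.037, -0.007]
contact_force: [2.5, 0.5, 1.1]
width: 0.0619
```

```bash
python3 hold.py 3
```

```text
39.02 p [0.6069 0.1879 0.0613] q [0.16  0.504 1.591 0.06  1.074 0.057] pitch 0.0267 tilt [-0.034  0.048] qd [ 0.003 -0.028 -0.048  0.003 -0.002  0.002]
```

Request:
{"name": "carry_out", "arguments": {"series": [[[1, -1, 35], 0]]}}

```text
clock: 39.1
position: [0.6128, 0.1907, 0.034]
ee_rot: [-0.026, 0.999, 0.037, -0.008]
contact_force: [2.6, 0.7, 0.8]
width: 0.0621
```

```bash
python3 hold.py 3; python3 - <<'E'
from loc import *
f,K,Rw,C=cam('wrist')
b=max(blobs(f,'yellow',400),key=lambda b:b[1][4]); print(b[0],b[1])
E
```

```text
39.25 p [0.6051 0.1898 0.0265] q [0.164 0.541 1.626 0.062 1.005 0.056] pitch 0.0304 tilt [-0.0377  0.0472] qd [ 0.003 -0.025 -0.044  0.002 -0.005  0.001]
[291.39630977 305.22570166] [ 243  254   98  102 7696]
```

Request:
{"name": "carry_out", "arguments": {"series": [[[4, 0, 0], 0], [[0, 0, 0], 0], [[0, 0, 0], 0], [[0, 0, 0], 0], [[0, 0, 0], 0], [[0, 0, 0], 0]], "fingers": 30, "squeeze": 30}}

```text
clock: 39.8
position: [0.616, 0.1906, 0.0366]
ee_rot: [-0.025, 0.999, 0.037, -0.01]
contact_force: [0.0, 0.7, -0.7]
width: 0.0391
```

```bash
python3 st.py
```

```text
39.8 p [0.616  0.1906 0.0366] q [0.162 0.535 1.604 0.062 1.016 0.056] pitch 0.0139 tilt [-0.0213  0.0497] qd [ 0.003 -0.007 -0.005  0.     0.001 -0.002]
```

Request:
{"name": "carry_out", "arguments": {"series": [[[0, 0, -5], 0], [[0, 0, -15], 0], [[0, 0, -20], 0], [[0, 0, -20], 0], [[0, 0, -20], 0], [[0, 0, -20], 0], [[0, 0, -20], 0], [[0, 0, -10], 0], [[0, 0, 0], 0], [[0, 0, 0], 0]]}}

```text
clock: 40.63
position: [0.6166, 0.1838, 0.1727]
ee_rot: [-0.025, 0.999, 0.037, -0.012]
contact_force: [-0.4, 0.7, -0.7]
width: 0.0392
```

```bash
python3 hold.py 2;  python3 plan.py 0.53 -0.12 0.17 5 30
```

```text
40.73 p [0.6161 0.1837 0.1717] q [0.152 0.421 1.434 0.054 1.308 0.063] pitch 0.0213 tilt [-0.0285  0.0483] qd [ 0.001  0.011  0.014  0.     0.003 -0.   ]
at [0.6161 0.1837 0.1717] yaw 4.3 t 40.73 F [ 0.3 -0.4 -1.3] rot [-0.0247  0.9989  0.0372 -0.0134] w 0.0391
[[-10.0, 27.0, 0.0], -0.1],[[-10.0, 27.0, 0.0], -0.1],[[-10.0, 27.0, 0.0], -0.1],[[-10.0, 27.0, 0.0], -0.1],[[-10.0, 27.0, 0.0], -0.1],[[-10.0, 27.0, 0.0], -0.1],[[-10.0, 27.0, 0.0], -0.1],[[-10.0, 27.0, 0.0], -0.1],[[-10.0, 27.0, 0.0], -0.1],[[-10.0, 27.0, 0.0], -0.1],[[-10.0, 27.0, 0.0], -0.1],
```

```bash
python3 - <<'E'
from loc import *
f,*_=cam('wrist'); g,*_=cam('side'); im=np.hstack([f[100:,:],cv2.resize(g[130:290,130:290],(320,320))]); cv2.imwrite('pics/c8.png',cv2.resize(im,(798,290)))
E
```

```text
(no output)
```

View pics/c8.png

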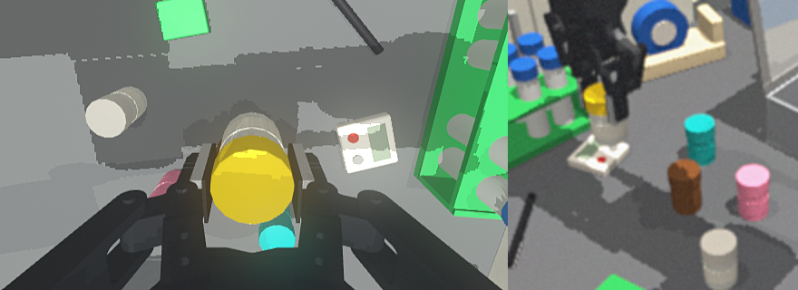

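The yellow jar is held upright and square in the pads, with its cap at (252,185) in the wrist crop. I'll carry it to the yellow cup at about (0.530,-0.120).

Request:
{"name": "carry_out", "arguments": {"series": [[[-14, 12, 0], 0], [[-16, 22, -1], 0], [[-16, 28, -1], 0], [[-14, 28, -1], 0], [[-12, 28, -1], 0], [[-10, 28, -1], 0], [[-5, 28, -1], 0], [[-3, 28, -1], 0], [[-2, 25, -1], 0], [[0, 20, 0], 0]]}}

```text
clock: 41.67
position: [0.5324, -0.073, 0.1558]
ee_rot: [-0.027, 0.998, 0.042, -0.025]
contact_force: [0.5, -0.6, -0.5]
width: 0.0392
```

```bash
python3 hold.py 3;  python3 plan.py 0.53 -0.12 0.15 5 40
```

```text
41.82 p [ 0.533  -0.0724  0.1556] q [-0.289  0.307  1.66   0.038  1.241 -0.385] pitch 0.0659 tilt [-0.0526  0.0533] qd [ 0.037 -0.011  0.005  0.021  0.009  0.007]
at [ 0.533  -0.0724  0.1556] yaw 4.77 t 41.82 F [ 0.   1.  -1.1] rot [-0.0277  0.9985  0.0409 -0.0252] w 0.039
[[-3.0, 24.0, 3.0], -0.1],[[-4.0, 24.0, 3.0], -0.1],
```

Request:
{"name": "carry_out", "arguments": {"series": [[[-1, 26, 8], 0], [[1, 27, 10], 0]]}}

```text
clock: 41.98
position: [0.5365, -0.1196, 0.1352]
ee_rot: [-0.03, 0.998, 0.043, -0.024]
contact_force: [0.0, 0.2, -0.9]
width: 0.0392
```

```bash
python3 hold.py 3
```

```text
42.13 p [ 0.5361 -0.1203  0.134 ] q [-0.371  0.345  1.661  0.038  1.208 -0.468] pitch 0.0718 tilt [-0.0539  0.0587] qd [ 0.03  -0.021 -0.003  0.017  0.019  0.006]
```

Request:
{"name": "carry_out", "arguments": {"series": [[[1, 1, 20], 0], [[1, 1, 20], 0], [[1, 1, 18], 0]]}}

```text
clock: 42.38
position: [0.5398, -0.1163, 0.0785]
ee_rot: [-0.03, 0.998, 0.042, -0.021]
contact_force: [-0.2, -0.2, -0.8]
width: 0.0388
```

```bash
python3 hold.py 3; python3 plan.py 0.53 -0.121 0.042 5 40
```

```text
42.53 p [ 0.5383 -0.116   0.0779] q [-0.364  0.399  1.734  0.044  1.076 -0.471] pitch 0.0681 tilt [-0.0495  0.0599] qd [-0.006 -0.023 -0.042 -0.006  0.002 -0.003]
at [ 0.5383 -0.116   0.0779] yaw 4.94 t 42.53 F [ 0.2  0.  -1.3] rot [-0.031   0.9983  0.0423 -0.0235] w 0.039
[[-9.0, 4.0, 36.0], -0.1],
```

Request:
{"name": "carry_out", "arguments": {"series": [[[-8, 5, 26], 0]]}}

```text
clock: 42.62
position: [0.5355, -0.1205, 0.0566]
ee_rot: [-0.029, 0.999, 0.043, -0.017]
contact_force: [1.3, -0.7, -0.0]
width: 0.0387
```

```bash
python3 hold.py 3; python3 plan.py 0.53 -0.121 0.042 5 40
```

```text
42.77 p [ 0.5283 -0.119   0.052 ] q [-0.376  0.419  1.781  0.045  1.013 -0.486] pitch 0.0716 tilt [-0.0522  0.0613] qd [ 0.002 -0.019 -0.048  0.005 -0.008  0.001]
at [ 0.5283 -0.119   0.052 ] yaw 4.95 t 42.77 F [-0.8 -0.3  1. ] rot [-0.0318  0.9983  0.0424 -0.0248] w 0.0393
[[2.0, 2.0, 10.0], -0.1],
```

Request:
{"name": "carry_out", "arguments": {"series": [[[0, 0, 4], 0]]}}

```text
clock: 42.85
position: [0.5297, -0.1189, 0.0498]
ee_rot: [-0.031, 0.998, 0.042, -0.023]
contact_force: [0.4, -0.2, -0.4]
width: 0.039
```

```bash
python3 hold.py 2; python3 plan.py 0.53 -0.121 0.042 5 40
```

```text
42.95 p [ 0.5289 -0.1186  0.049 ] q [-0.375  0.422  1.785  0.045  1.004 -0.486] pitch 0.07 tilt [-0.0506  0.061 ] qd [-0.001 -0.002 -0.001 -0.003 -0.002 -0.   ]
at [ 0.5289 -0.1186  0.049 ] yaw 4.95 t 42.95 F [ 0.5 -0.6 -1. ] rot [-0.0316  0.9983  0.0425 -0.024 ] w 0.0394
[[1.0, 2.0, 7.0], -0.0],
```

Request:
{"name": "carry_out", "arguments": {"series": [[[1, 2, 3], 0]]}}

```text
clock: 43.03
position: [0.5308, -0.1203, 0.0471]
ee_rot: [-0.031, 0.998, 0.043, -0.023]
contact_force: [-0.4, 0.0, 0.4]
width: 0.0389
```

```bash
python3 hold.py 2; python3 plan.py 0.53 -0.121 0.042 5 40
```

```text
43.13 p [ 0.5308 -0.1207  0.0464] q [-0.377  0.428  1.784  0.045  0.999 -0.488] pitch 0.0683 tilt [-0.049   0.0603] qd [-0.     0.     0.005  0.002  0.005  0.002]
at [ 0.5308 -0.1207  0.0464] yaw 4.95 t 43.13 F [ 0.2  0.6 -2. ] rot [-0.0312  0.9983  0.0425 -0.0232] w 0.0391
[[-1.0, 0.0, 4.0], -0.0],
```

Request:
{"name": "carry_out", "arguments": {"series": [[[0, 0, 2], 0]]}}

```text
clock: 43.22
position: [0.5313, -0.1208, 0.0449]
ee_rot: [-0.031, 0.998, 0.042, -0.023]
contact_force: [-0.9, -0.5, -1.0]
width: 0.0391
```

```bash
python3 hold.py 2; python3 plan.py 0.53 -0.121 0.042 5 40
```

```text
43.32 p [ 0.5308 -0.1206  0.0444] q [-0.377  0.43   1.786  0.045  0.994 -0.488] pitch 0.0682 tilt [-0.0488  0.0603] qd [-0.002 -0.001  0.004 -0.     0.005 -0.001]
at [ 0.5308 -0.1206  0.0444] yaw 4.95 t 43.32 F [-0.6  0.1 -0.8] rot [-0.0312  0.9983  0.0424 -0.0231] w 0.0386
[[-1.0, 0.0, 2.0], -0.1],
```

Request:
{"name": "carry_out", "arguments": {"series": [[[0, 0, 2], 0]]}}

```text
clock: 43.4
position: [0.5311, -0.1207, 0.0426]
ee_rot: [-0.031, 0.998, 0.042, -0.023]
contact_force: [0.4, 0.5, -0.9]
width: 0.0389
```

Request:
{"name": "carry_out", "arguments": {"series": [[[0, 0, 2], 0]]}}

```text
clock: 43.48
position: [0.531, -0.1206, 0.0406]
ee_rot: [-0.031, 0.998, 0.042, -0.023]
contact_force: [-0.2, -1.2, -1.1]
width: 0.0387
```

Request:
{"name": "carry_out", "arguments": {"series": [[[0, 0, 1], 0]]}}

```text
clock: 43.57
position: [0.531, -0.1205, 0.0398]
ee_rot: [-0.031, 0.998, 0.042, -0.023]
contact_force: [-1.8, -0.5, 10.4]
width: 0.0388
```

```bash
python3 hold.py 1; python3 plan.py 0.53 -0.121 0.042 5 40
```

```text
43.62 p [ 0.531  -0.1205  0.04  ] q [-0.377  0.435  1.791  0.046  0.983 -0.488] pitch 0.0673 tilt [-0.0479  0.06  ] qd [-0.001 -0.001 -0.001 -0.002 -0.002  0.002]
at [ 0.531  -0.1205  0.04  ] yaw 4.93 t 43.62 F [-0.4 -0.1  2.2] rot [-0.031   0.9984  0.0423 -0.0227] w 0.039
[[-1.0, 0.0, -2.0], -0.1],
```

Contact came at 10 N, so the jar is on the cup floor. I'll release, rise and check.

Request:
{"name": "carry_out", "arguments": {"series": [[[0, 0, 0], 0], [[0, 0, 0], 0], [[0, 0, 0], 0], [[0, 0, 0], 0]], "fingers": 58}}

```text
clock: 43.95
position: [0.531, -0.1205, 0.0399]
ee_rot: [-0.031, 0.998, 0.042, -0.023]
contact_force: [0.1, 0.3, -0.0]
width: 0.0579
```

Request:
{"name": "carry_out", "arguments": {"series": [[[0, 0, -5], 0], [[0, 0, -15], 0], [[0, 0, -20], 0], [[0, 0, -25], 0], [[0, 0, -30], 0], [[0, 0, -30], 0], [[0, 0, -30], 0], [[0, 0, -30], 0], [[0, 0, -10], 0], [[0, 0, 0], 0]]}}

```text
clock: 44.78
position: [0.539, -0.1322, 0.2439]
ee_rot: [-0.032, 0.998, 0.042, -0.025]
contact_force: [0.5, -0.5, 0.2]
width: 0.0579
```

```bash
python3 hold.py 1; python3 - <<'E'
from loc import *
f,*_=cam('wrist'); g,*_=cam('side'); s,*_=cam('scene'); im=np.hstack([cv2.resize(s[180:400,200:400],(290,320)),cv2.resize(f[100:],(380,320)),cv2.resize(g[70:240,230:410],(330,320))]); cv2.imwrite('pics/c9.png',cv2.resize(im,(798,256)))
E
```

```text
44.83 p [ 0.5388 -0.1321  0.2432] q [-0.39   0.277  1.477  0.037  1.461 -0.48 ] pitch 0.0735 tilt [-0.0537  0.0621] qd [-0.     0.025  0.053 -0.    -0.024  0.001]
```

View pics/c9.png

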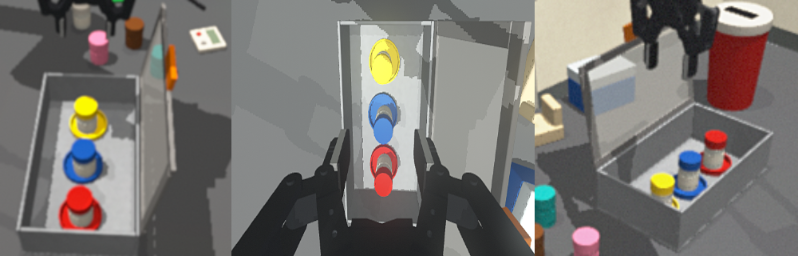

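All three jars stand upright in their own cups: yellow (86,115), blue (84,155) and red (80,205) in the scene crop. The lid is untouched. Next I'll close the fingers and go over and behind the lid.

Request:
{"name": "carry_out", "arguments": {"series": [[[0, 10, -20], 0], [[0, 20, -30], 0], [[0, 25, -30], 0], [[0, 10, -15], 0]], "fingers": 0}}

```text
clock: 45.32
position: [0.5425, -0.1983, 0.32]
ee_rot: [-0.041, 0.997, 0.045, -0.041]
contact_force: [0.3, 0.5, 0.7]
width: 0.009
```

```bash
python3 hold.py 1;  python3 plan.py 0.73 -0.19 0.34 5 30
```

```text
45.37 p [ 0.5435 -0.1999  0.3213] q [-0.49   0.309  1.245  0.028  1.697 -0.576] pitch 0.1092 tilt [-0.0831  0.0758] qd [ 0.027 -0.017  0.09   0.031 -0.083  0.042]
at [ 0.5435 -0.1999  0.3213] yaw 5.23 t 45.37 F [ 1.7 -1.   1.7] rot [-0.0398  0.9974  0.044  -0.0399] w 0.0022
[[27.0, 1.0, -3.0], 0.0],[[27.0, 1.0, -3.0], 0.0],[[27.0, 1.0, -3.0], 0.0],[[27.0, 1.0, -3.0], 0.0],[[27.0, 1.0, -3.0], 0.0],[[27.0, 1.0, -3.0], 0.0],[[27.0, 1.0, -3.0], 0.0],
```

Request:
{"name": "carry_out", "arguments": {"series": [[[10, 0, -10], 0], [[20, 0, -8], 0], [[27, 1, -6], 0], [[27, 1, -6], 0], [[27, 1, -6], 0], [[27, 1, -6], 0], [[25, 1, -6], 0], [[20, 0, -5], 0], [[10, 0, 0], 0]]}}

```text
clock: 46.12
position: [0.7411, -0.1863, 0.3378]
ee_rot: [-0.049, 0.996, 0.042, -0.055]
contact_force: [-0.8, -0.7, -0.3]
width: 0.0002
```

```bash
python3 hold.py 2;  python3 plan.py 0.72 -0.19 0.25 5 30
```

```text
46.22 p [ 0.7403 -0.1863  0.3357] q [-0.359  0.669  0.606  0.05   2.01  -0.425] pitch 0.1434 tilt [-0.118   0.0931] qd [-0.019 -0.049  0.042 -0.021  0.02  -0.009]
at [ 0.7403 -0.1863  0.3357] yaw 5.15 t 46.22 F [-0.1 -0.3 -0.5] rot [-0.0491  0.9963  0.042  -0.0572] w -0.0002
[[-7.0, 1.0, 29.0], 0.0],[[-7.0, 1.0, 29.0], 0.0],[[-7.0, 1.0, 29.0], 0.0],
```

Request:
{"name": "carry_out", "arguments": {"series": [[[0, 4, 30], 0], [[0, 6, 30], 0], [[0, 6, 28], 0]]}}

```text
clock: 46.47
position: [0.732, -0.1927, 0.2477]
ee_rot: [-0.048, 0.996, 0.043, -0.054]
contact_force: [0.1, -0.3, -0.7]
width: -0.0
```

```bash
python3 hold.py 2; python3 plan.py 0.69 -0.195 0.25 5 30; python3 - <<'E'
from loc import *
s,*_=cam('scene'); g,*_=cam('side'); im=np.hstack([cv2.resize(s[150:400,200:420],(352,400)),cv2.resize(g[40:240,200:410],(420,400))]); cv2.imwrite('pics/c10.png',im)
E
```

```text
46.57 p [ 0.7284 -0.1921  0.2418] q [-0.371  0.647  0.869  0.045  1.777 -0.451] pitch 0.1517 tilt [-0.125   0.0955] qd [ 0.004 -0.019 -0.155  0.014  0.063  0.008]
at [ 0.7284 -0.1921  0.2418] yaw 5.24 t 46.57 F [-0.8 -0.4 -1.5] rot [-0.0505  0.996   0.0424 -0.0606] w 0.0
[[-19.0, -0.0, -4.0], 0.1],[[-19.0, -0.0, -4.0], 0.1],
```

View pics/c10.png

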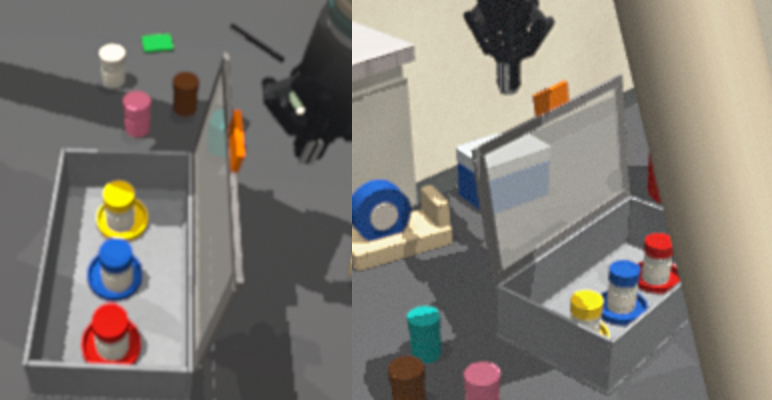

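The fingers are behind the orange tab, which is at (237,140) in the scene crop, and the jars stay seated. I'll now push along the lid's arc.

```bash
cat > arc.py <<'E'
import sys
from h import *
from scipy.spatial.transform import Rotation as Ro
s=manip.get_state(); w,x,y,z=s['ee_rot']; R=Ro.from_quat([x,y,z,w]).as_matrix(); p=np.array(s['position'])
print('at',p.round(4),'t',round(float(s['clock']),2),'F',np.round(s['contact_force'],1),'tilt',R[:2,2].round(3))
H=np.array([.626,-.200,.08]); u=np.array([-.996,-.087,0])
for th in map(float,sys.argv[1:]):
    t=np.radians(th); r=.170
    P=H+u*(r*np.cos(t)-.006*np.sin(t)-.0145)+np.array([0,0,r*np.sin(t)+.006*np.cos(t)])
    print(th,P.round(3),'tool mm',(R.T@(P-p)*1e3).round(0)); p=P
E
python3 arc.py 100 90 75 60 45 30 15 0
```

```text
at [ 0.7322 -0.1929  0.2488] t 46.67 F [ 0.8 -0.   0.2] tilt [-0.113  0.091]
100.0 [ 0.676 -0.196  0.246] tool mm [-56.  -2.   9.]
90.0 [ 0.646 -0.198  0.25 ] tool mm [-30.  -0.  -1.]
75.0 [ 0.602 -0.202  0.246] tool mm [-44.   1.   9.]
60.0 [ 0.561 -0.206  0.23 ] tool mm [-40.   2.  20.]
45.0 [ 0.525 -0.209  0.204] tool mm [-33.   3.  29.]
30.0 [ 0.497 -0.211  0.17 ] tool mm [-25.   4.  37.]
15.0 [ 0.478 -0.213  0.13 ] tool mm [-14.   4.  42.]
0.0 [ 0.471 -0.214  0.086] tool mm [-3.  4. 44.]
```

Request:
{"name": "carry_out", "arguments": {"series": [[[-10, 0, 2], 0], [[-15, 0, 2], 0], [[-15, -1, 2], 0], [[-10, 0, 1], 0], [[-10, 0, 0], 0], [[-10, 0, 0], 0], [[-10, 0, 0], 0]]}}

```text
clock: 47.25
position: [0.6585, -0.1997, 0.2684]
ee_rot: [-0.042, 0.997, 0.044, -0.038]
contact_force: [0.6, 0.2, -0.6]
width: -0.0
```

```bash
python3 hold.py 1; python3 arc.py 90 75 60 45 30 15 0
```

```text
47.3 p [ 0.6566 -0.2     0.2694] q [-0.419  0.494  1.075  0.041  1.678 -0.505] pitch 0.1057 tilt [-0.0799  0.0802] qd [ 0.008  0.023 -0.035 -0.     0.011  0.016]
at [ 0.6566 -0.2     0.2694] t 47.3 F [-1.1 -0.6 -0.3] tilt [-0.08  0.08]
90.0 [ 0.646 -0.198  0.25 ] tool mm [-9. -1. 20.]
75.0 [ 0.602 -0.202  0.246] tool mm [-44.   0.   7.]
60.0 [ 0.561 -0.206  0.23 ] tool mm [-40.   1.  18.]
45.0 [ 0.525 -0.209  0.204] tool mm [-34.   2.  28.]
30.0 [ 0.497 -0.211  0.17 ] tool mm [-26.   3.  36.]
15.0 [ 0.478 -0.213  0.13 ] tool mm [-15.   4.  41.]
0.0 [ 0.471 -0.214  0.086] tool mm [-4.  4. 44.]
```

```bash
cat > tab.py <<'E'
from loc import *
def d(K,Rw,u,v): return Rw@np.linalg.solve(K,np.array([u,v,1.]))
f,K,Rw,C=cam('scene'); g=cam('side')
A=[b for b in blobs(f,'orange',40) if b[0][1]>200 and not(300<b[0][0]<325 and b[0][1]<212)]; B=[b for b in blobs(g[0],'orange',40) if b[0][0]>245]
print([(b[0].round(1),b[1]) for b in A],[(b[0].round(1),b[1]) for b in B])
for a in A:
  for b in B:
    d1=d(K,Rw,*a[0]); d2=d(g[1],g[2],*b[0]); t=np.linalg.lstsq(np.c_[d1,-d2],g[3]-C,rcond=None)[0]
    P=C+d1*t[0];Q=g[3]+d2*t[1]; print('tab',P.round(4),'gap',np.linalg.norm(P-Q).round(4),'theta',np.degrees(np.arctan2(P[2]-.08,.626-P[0])).round(1))
E
python3 tab.py
```

```text
[(array([335.9, 238.3]), array([333, 219,   8,  37, 212], dtype=int32))] [(array([304.5,  89.5]), array([297,  81,  17,  18, 188], dtype=int32))]
tab [ 0.6434 -0.1982  0.2583] gap 0.0035 theta 95.6
```

The tab has moved from about 100° to 95.6°, but the tip is only just below the tab's top edge. I'll back off slightly, lower and continue.

Request:
{"name": "carry_out", "arguments": {"series": [[[8, 0, 4], 0], [[0, 0, 20], 0]]}}

```text
clock: 47.57
position: [0.6751, -0.1987, 0.2623]
ee_rot: [-0.037, 0.998, 0.044, -0.019]
contact_force: [18.0, 3.1, 104.2]
width: -0.0002
```

```bash
python3 hold.py 2; python3 arc.py 90 75 60
```

```text
47.67 p [ 0.6757 -0.1986  0.2633] q [-0.41   0.498  1.08   0.049  1.626 -0.499] pitch 0.0622 tilt [-0.0373  0.0699] qd [ 0.001  0.001 -0.005 -0.011  0.018  0.   ]
at [ 0.6757 -0.1986  0.2633] t 47.67 F [11.1  2.7 49.3] tilt [-0.037  0.07 ]
90.0 [ 0.646 -0.198  0.25 ] tool mm [-29.  -2.  14.]
75.0 [ 0.602 -0.202  0.246] tool mm [-44.   0.   6.]
60.0 [ 0.561 -0.206  0.23 ] tool mm [-41.   1.  17.]
```

Request:
{"name": "carry_out", "arguments": {"series": [[[-15, 0, 1], 0], [[-15, 0, 2], 0], [[-15, 0, 3], 0], [[-15, 0, 4], 0]]}}

```text
clock: 48.0
position: [0.6316, -0.2038, 0.2691]
ee_rot: [-0.029, 0.998, 0.048, 0.005]
contact_force: [1.5, 0.1, 1.6]
width: 0.0002
```

```bash
python3 hold.py 1; python3 arc.py 75 60 45 30 15; python3 tab.py
```

```text
48.05 p [ 0.6282 -0.204   0.2687] q [-0.449  0.402  1.225  0.054  1.539 -0.546] pitch 0.0239 tilt [0.0017 0.0586] qd [ 0.008  0.031 -0.054 -0.008  0.04   0.028]
at [ 0.6282 -0.204   0.2687] t 48.05 F [-1.6 -0.2  3.2] tilt [0.002 0.059]
75.0 [ 0.602 -0.202  0.246] tool mm [-26.  -3.  23.]
60.0 [ 0.561 -0.206  0.23 ] tool mm [-42.   1.  15.]
45.0 [ 0.525 -0.209  0.204] tool mm [-36.   1.  25.]
30.0 [ 0.497 -0.211  0.17 ] tool mm [-29.   2.  34.]
15.0 [ 0.478 -0.213  0.13 ] tool mm [-19.   2.  40.]
[(array([318.1, 244.5]), array([315, 234,   7,  21,  99], dtype=int32))] [(array([314. ,  92.2]), array([306,  84,  17,  17, 173], dtype=int32))]
tab [ 0.6174 -0.2099  0.2535] gap 0.0085 theta 87.2
```

The wrist force reached 104 N, below the 120 N limit. The hand had come down on the tab's top edge, probably with a finger linkage. The lid is now at 87°. From here I'll keep the tip near the tab's outer edge at R of about 0.187 m, take shallow steps and check the force.

```bash
sed -i 's/r=.170/r=.187/' arc.py; python3 arc.py 85 75 65 55 45
```

```text
at [ 0.6294 -0.2039  0.2686] t 48.15 F [-1.9 -0.1  6.5] tilt [0.001 0.059]
85.0 [ 0.63  -0.2    0.267] tool mm [ 1. -4.  2.]
75.0 [ 0.598 -0.202  0.262] tool mm [-32.   0.   4.]
65.0 [ 0.567 -0.205  0.252] tool mm [-31.   0.  10.]
55.0 [ 0.539 -0.208  0.237] tool mm [-29.   1.  15.]
45.0 [ 0.513 -0.21   0.216] tool mm [-26.   1.  20.]
```

Request:
{"name": "carry_out", "arguments": {"series": [[[-10, -1, 0], 0], [[-10, -1, 0], 0], [[-10, -1, 1], 0]]}}

```text
clock: 48.4
position: [0.6042, -0.2048, 0.2666]
ee_rot: [-0.029, 0.998, 0.048, 0.005]
contact_force: [2.3, -1.8, 1.8]
width: -0.0001
```

```bash
python3 hold.py 1; python3 arc.py 75 65 55 45; python3 - <<'E'
from loc import *
s,*_=cam('scene'); g,*_=cam('side'); im=np.hstack([cv2.resize(s[150:370,200:400],(364,400)),cv2.resize(g[30:190,240:400],(400,400))]); cv2.imwrite('pics/c11.png',im)
E
```

```text
48.45 p [ 0.6016 -0.2045  0.2663] q [-0.468  0.362  1.292  0.054  1.511 -0.567] pitch 0.024 tilt [0.0028 0.0586] qd [ 0.005  0.012 -0.017  0.007  0.022  0.019]
at [ 0.6016 -0.2045  0.2663] t 48.45 F [ 0.3 -0.1  0.1] tilt [0.003 0.059]
75.0 [ 0.598 -0.202  0.262] tool mm [-3. -2.  4.]
65.0 [ 0.567 -0.205  0.252] tool mm [-31.   0.  10.]
55.0 [ 0.539 -0.208  0.237] tool mm [-29.   1.  15.]
45.0 [ 0.513 -0.21   0.216] tool mm [-26.   1.  20.]
```

View pics/c11.png

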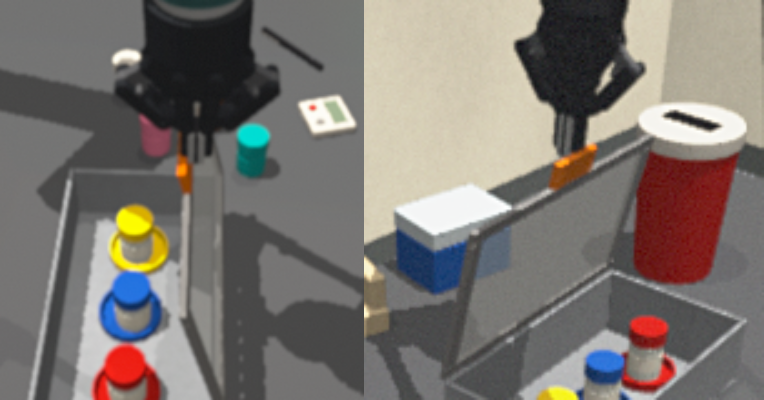

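The lid is past vertical, at roughly 78°, with the closed fingers behind the tab, which is at (185,170) in the scene crop. I'll continue along the arc.

Request:
{"name": "carry_out", "arguments": {"series": [[[-11, -1, 3], 0], [[-11, 0, 4], 0], [[-11, 0, 5], 0], [[-10, 0, 5], 0]]}}

```text
clock: 48.88
position: [0.5624, -0.2074, 0.2538]
ee_rot: [-0.027, 0.998, 0.048, 0.007]
contact_force: [0.1, -0.8, 4.6]
width: 0.0002
```

```bash
python3 arc.py 65 55 45 35; python3 tab.py
```

```text
at [ 0.5624 -0.2074  0.2538] t 48.88 F [ 0.1 -0.8  4.6] tilt [0.011 0.055]
65.0 [ 0.567 -0.205  0.252] tool mm [ 5. -2.  2.]
55.0 [ 0.539 -0.208  0.237] tool mm [-29.   1.  15.]
45.0 [ 0.513 -0.21   0.216] tool mm [-26.   1.  20.]
35.0 [ 0.491 -0.212  0.192] tool mm [-22.   1.  24.]
[(array([276. , 249.5]), array([270, 238,  13,  22, 183], dtype=int32))] [(array([337. , 106.5]), array([328,  98,  20,  18, 137], dtype=int32))]
tab [ 0.5529 -0.2147  0.2386] gap 0.0063 theta 65.3
```

Request:
{"name": "carry_out", "arguments": {"series": [[[-10, 0, 5], 0], [[-10, 0, 6], 0], [[-10, 0, 7], 0], [[-9, 0, 7], 0], [[-9, 0, 8], 0]]}}

```text
clock: 49.4
position: [0.5166, -0.2105, 0.2223]
ee_rot: [-0.027, 0.998, 0.048, 0.008]
contact_force: [1.1, -0.3, 0.7]
width: 0.0001
```

```bash
python3 arc.py 45 35 25 15 5; python3 tab.py
```

```text
at [ 0.5166 -0.2105  0.2223] t 49.4 F [ 1.1 -0.3  0.7] tilt [0.014 0.055]
45.0 [ 0.513 -0.21   0.216] tool mm [-4. -1.  6.]
35.0 [ 0.491 -0.212  0.192] tool mm [-22.   1.  24.]
25.0 [ 0.474 -0.213  0.164] tool mm [-18.   1.  27.]
15.0 [ 0.462 -0.214  0.134] tool mm [-13.   1.  30.]
5.0 [ 0.455 -0.215  0.102] tool mm [-7.  2. 32.]
[(array([247.1, 260.5]), array([239, 248,  17,  23, 220], dtype=int32))] [(array([353.9, 124.1]), array([343, 116,  22,  17, 100], dtype=int32))]
tab [ 0.5056 -0.219   0.2103] gap 0.0051 theta 47.3
```

Request:
{"name": "carry_out", "arguments": {"series": [[[-7, 0, 9], 0], [[-7, 0, 9], 0], [[-6, 0, 9], 0], [[-6, 0, 9], 0], [[-5, 0, 9], 0], [[-5, 0, 9], 0]]}}

```text
clock: 50.0
position: [0.4864, -0.2112, 0.1663]
ee_rot: [-0.027, 0.998, 0.048, 0.01]
contact_force: [-1.2, -0.4, 2.1]
width: 0.0001
```

```bash
python3 arc.py 25 15 5 0; python3 tab.py
```

```text
at [ 0.4864 -0.2112  0.1663] t 50.0 F [-1.2 -0.4  2.1] tilt [0.018 0.056]
25.0 [ 0.474 -0.213  0.164] tool mm [-12.   1.   1.]
15.0 [ 0.462 -0.214  0.134] tool mm [-13.   1.  30.]
5.0 [ 0.455 -0.215  0.102] tool mm [-7.  2. 32.]
0.0 [ 0.454 -0.215  0.086] tool mm [-2.  1. 16.]
[(array([225.3, 275.5]), array([218, 260,  16,  28, 294], dtype=int32))] [(array([365.5, 149.7]), array([355, 143,  22,  14, 148], dtype=int32))]
tab [ 0.4634 -0.2168  0.1617] gap 0.0057 theta 26.7
```

Request:
{"name": "carry_out", "arguments": {"series": [[[-4, 0, 10], 0], [[-4, 0, 10], 0], [[-3, 0, 10], 0], [[-3, 0, 9], 0], [[-2, 0, 8], 0], [[-2, 0, 6], 0]]}}

```text
clock: 50.6
position: [0.4727, -0.211, 0.1122]
ee_rot: [-0.027, 0.998, 0.048, 0.013]
contact_force: [0.7, -0.3, 0.3]
width: -0.0004
```

```bash
python3 arc.py 15 5 0; python3 tab.py
```

```text
at [ 0.4727 -0.211   0.1122] t 50.6 F [ 0.7 -0.3  0.3] tilt [0.022 0.054]
15.0 [ 0.462 -0.214  0.134] tool mm [-10.   1. -22.]
5.0 [ 0.455 -0.215  0.102] tool mm [-8.  2. 32.]
0.0 [ 0.454 -0.215  0.086] tool mm [-2.  1. 16.]
[(array([218.5, 293.4]), array([210, 279,  17,  27, 317], dtype=int32))] [(array([370. , 171.8]), array([359, 165,  22,  16, 160], dtype=int32))]
tab [ 0.4449 -0.2183  0.1092] gap 0.0044 theta 9.2
```

Request:
{"name": "carry_out", "arguments": {"series": [[[-2, 0, 6], 0], [[-2, 0, 5], 0], [[-1, 0, 4], 0], [[0, 0, 3], 0], [[0, 0, 3], 0]]}}

```text
clock: 51.12
position: [0.4688, -0.2105, 0.0904]
ee_rot: [-0.026, 0.998, 0.048, 0.013]
contact_force: [-1.2, -0.4, 1.1]
width: -0.0
```

Request:
{"name": "carry_out", "arguments": {"series": [[[0, 0, 3], 0]]}}

```text
clock: 51.2
position: [0.4687, -0.2105, 0.0871]
ee_rot: [-0.026, 0.998, 0.048, 0.013]
contact_force: [-1.6, -0.7, 1.2]
width: -0.0001
```

Request:
{"name": "carry_out", "arguments": {"series": [[[0, 0, 2], 0]]}}

```text
clock: 51.28
position: [0.4687, -0.2105, 0.0858]
ee_rot: [-0.026, 0.998, 0.048, 0.013]
contact_force: [-5.9, 2.6, 24.4]
width: -0.0
```

Request:
{"name": "carry_out", "arguments": {"series": [[[0, 0, -5], 0], [[0, 0, -15], 0], [[0, 0, -30], 0], [[0, 0, -35], 0], [[0, 0, -35], 0], [[0, 0, -20], 0], [[0, 0, 0], 0]]}}

```text
clock: 51.87
position: [0.4638, -0.2164, 0.2289]
ee_rot: [-0.029, 0.998, 0.048, 0.01]
contact_force: [0.6, -0.7, -0.0]
width: 0.0001
```

```bash
python3 tab.py; python3 arc.py; python3 - <<'E'
from loc import *
s,*_=cam('scene'); g,*_=cam('side'); im=np.hstack([cv2.resize(s[110:400,180:400],(303,400)),cv2.resize(g[130:380,110:400],(464,400))]); cv2.imwrite('pics/c12.png',im)
E
```

```text
[(array([219.5, 300. ]), array([211, 285,  19,  29, 133], dtype=int32))] [(array([368.4, 185.3]), array([359, 177,  21,  14,  57], dtype=int32))]
tab [ 0.4406 -0.2106  0.0768] gap 0.0028 theta -1.0
at [ 0.4621 -0.2151  0.2253] t 51.97 F [ 0.2 -0.7 -0.9] tilt [0.012 0.063]
```

View pics/c12.png

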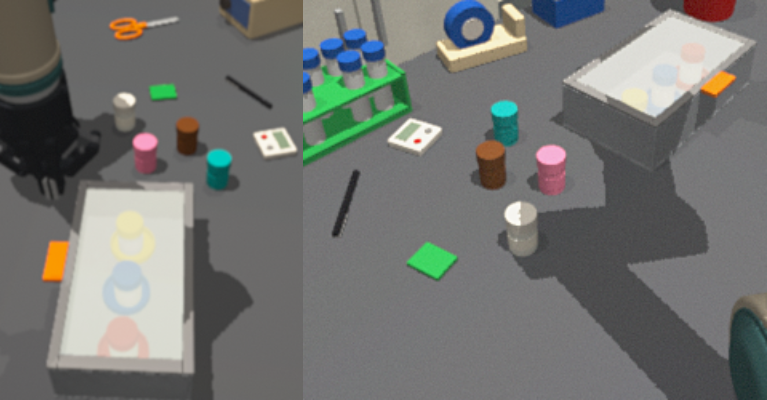

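The lid lies flat on the rim. All three jars show upright through the panel, the white jar and the look-alikes are where they were, and the hand is clear.

```bash
python3 -c "
from rig import manip
print(manip.sign_off())"
```

```text
the job is handed in; nothing more can be done
None
```

I put the red, blue and yellow jars in the cups of their own colours, then closed the lid, and handed the job in at about 52 s of the 106 s allowed.

**Last checks:**
- The lid tab measured about −1° from shut, which is within the measuring error. Pressing down met a firm stop at z = 0.086 m with about 24 N.
- All three jars show upright in their cups through the clear panel.
- The white jar and the brown, pink and turquoise look-alikes look to be where they started.
- The gripper was about 14 cm above the lid at hand-in, touching nothing.

**What did not go cleanly:**
- **Force on the tab:** when I first lowered the hand behind the lid, it pressed on the tab edge. The wrist force read 104 N there, under the 120 N limit. I took the contact to be a fingertip or finger linkage, but I could not rule out the gripper's body, which is limited to 40 N.
- **Placing the blue jar:** it met the cup floor with a brief 29 N.
- **Tool tilt:** the tool kept drifting off vertical during moves, reaching about 9° with nothing in the gripper. I reduced the tilt before the later jars, and the readings while carrying stayed within about 5°.

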